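Radiograph specimen cups with a swing-arm X-ray head and dispatch them

TASK

Radiograph the specimen cups that stand along the front of the worktop: swing the X-ray head clear of the flat detector panel, stand every cup upright, wholly inside the outlined field of the panel, swing the head back until its cone is centred over the panel's cross, and make the exposure by pressing the foot switch's pedal fully down to its stop and holding it there for a second. Then swing the head clear of the panel again and stand all the cups upright in the shallow steel tray. Press the pedal only while the cone is centred over the panel, and leave the bottles, vial and carton where they are.

Things in the scene. Friction and masses are not known exactly. Their poses are not given: they have to be found in the camera images.
- grip (a point): the upright grip of the swing-arm X-ray head: a grey round bar, 22 mm diameter, from 222 to 292 mm above the worktop, on a bracket 50 mm in front of the head. The point is on its axis, 265 mm up. Its x points level along the arm to the upright hinge axis, 375 mm away in a fixed column; z up. Grip it from above and lead it along its arc; it may turn in the fingers.
- cone (a point): centre of the lower opening of the head's cone, 149 mm up, 105 mm from the grip towards the hinge. The head above it is 114 mm along the arm, 96 mm across, 200 to 286 mm up. The arm swings clear of the panel to the robot's right, as far as 1 to 1.3 rad from the panel's cross, where it meets a stop, and stays where it is left (0.35 N m friction, and damping: swing at up to 0.6 rad/s).
- field (a point): centre cross on top of the flat grey detector panel (240 x 300 x 14 mm, fixed), 14 mm above the worktop; x and y along the panel's short and long sides, z up. The outlined field round it is 170 mm (x) by 220 mm (y).
- pedal (a joint): angle (rad) of the foot switch's pedal: 0 released, 0.22 at its lower stop. A spring brings it back; at the press point it takes about 4 N to start and 10 N at the stop.
- press (a point): point to press, on the middle of the pedal's ribbed rubber tread, 98 mm from its hinge, about 59 mm above the worktop when released and about 22 mm lower (37 mm) at the stop. The pedal is 84 mm wide, 134 mm long, and slopes up away from its hinge (0.24 rad when released, nearly level at the stop). It moves with the pedal; press down on it.
- pedal_hinge (a point): middle of the pedal's hinge axis, 27 mm above the worktop, at the end of the foot switch towards the robot. The foot switch's fixed base is 158 x 104 mm.
- tray_floor (a point): centre of the inner floor of the shallow steel tray (270 x 130 x 22 mm outside, walls and floor 3.5 mm, fixed), 3.5 mm above the worktop; x along its long side, y along its short side, z up.
- amber_bottle: brown bottle, 45 x 46 x 93 mm, standing near the tray and the panel; origin at the centre of its underside. Leave alone.
- dropper_bottle: white dropper bottle, 43 x 44 x 98 mm, standing; origin at the centre of its underside. Leave alone.
- carton_needles: small carton, 60 x 105 x 45 mm; origin at the centre of its underside. Leave alone.
- vial_c: brown glass vial, 32 x 33 x 62 mm, standing; origin at the centre of its underside. Leave alone.
- cup_0_mid (a point): a screw-cap specimen cup, 64 mm tall: clear body 55 mm diameter up to 52 mm, lid 60 mm diameter above; the point is at its centre, 32 mm above its underside; z along its axis. About 70 g, most of it low. None if this cup is absent.
- cup_1_mid (a point): a screw-cap specimen cup, 64 mm tall: clear body 55 mm diameter up to 52 mm, lid 60 mm diameter above; the point is at its centre, 32 mm above its underside; z along its axis. About 70 g, most of it low. None if this cup is absent.
- cup_2_mid (a point): a screw-cap specimen cup, 64 mm tall: clear body 55 mm diameter up to 52 mm, lid 60 mm diameter above; the point is at its centre, 32 mm above its underside; z along its axis. About 70 g, most of it low. None if this cup is absent.
- cup_3_mid (a point): a screw-cap specimen cup, 64 mm tall: clear body 55 mm diameter up to 52 mm, lid 60 mm diameter above; the point is at its centre, 32 mm above its underside; z along its axis. About 70 g, most of it low. None if this cup is absent.
Things that resemble listed ones, but are neither listed nor needed, are in the scene too. Leave any green or turquoise look-alike of the part that bears cup_1_mid alone. Leave any turquoise look-alike of the part that bears cup_2_mid alone.

How it is judged (in metres and radians):
On the way, in this order (a step that is already met when the one before it is completed fails the run):
1. the X-ray head is swung clear of the panel: its cone is more than 210 mm, seen from above, from the panel's cross (horizontal distance between cone and field above 0.21 m), for 0.2 s.
2. every cup stands upright, released, within the panel's outlined field, with the head clear (horizontal distance between cone and field above 0.21 m and x of cup_0_mid in the frame of field between -0.06 and 0.06 m and y of cup_0_mid in the frame of field between -0.085 and 0.085 m and z of cup_0_mid in the frame of field between -0.042 and 0.042 m and angle between each of cup_0_mid, cup_1_mid, cup_2_mid, cup_3_mid's own z axis and vertical below 0.15 rad and x of cup_1_mid in the frame of field between -0.06 and 0.06 m and y of cup_1_mid in the frame of field between -0.085 and 0.085 m and z of cup_1_mid in the frame of field between -0.042 and 0.042 m and x of cup_2_mid in the frame of field between -0.06 and 0.06 m and y of cup_2_mid in the frame of field between -0.085 and 0.085 m and z of cup_2_mid in the frame of field between -0.042 and 0.042 m and x of cup_3_mid in the frame of field between -0.06 and 0.06 m and y of cup_3_mid in the frame of field between -0.085 and 0.085 m and z of cup_3_mid in the frame of field between -0.042 and 0.042 m and contact force between the fingers and cup_0 below 0.3 N and contact force between the fingers and cup_1 below 0.3 N and contact force between the fingers and cup_2 below 0.3 N and contact force between the fingers and cup_3 below 0.3 N), for 0.3 s.
3. the head is swung over: its cone within 30 mm of the panel's cross seen from above, the cups still in the field (horizontal distance between cone and field below 0.03 m and x of cup_0_mid in the frame of field between -0.06 and 0.06 m and y of cup_0_mid in the frame of field between -0.085 and 0.085 m and z of cup_0_mid in the frame of field between -0.042 and 0.042 m and angle between each of cup_0_mid, cup_1_mid, cup_2_mid, cup_3_mid's own z axis and vertical below 0.15 rad and x of cup_1_mid in the frame of field between -0.06 and 0.06 m and y of cup_1_mid in the frame of field between -0.085 and 0.085 m and z of cup_1_mid in the frame of field between -0.042 and 0.042 m and x of cup_2_mid in the frame of field between -0.06 and 0.06 m and y of cup_2_mid in the frame of field between -0.085 and 0.085 m and z of cup_2_mid in the frame of field between -0.042 and 0.042 m and x of cup_3_mid in the frame of field between -0.06 and 0.06 m and y of cup_3_mid in the frame of field between -0.085 and 0.085 m and z of cup_3_mid in the frame of field between -0.042 and 0.042 m), for 0.3 s.
4. the pedal is held down at its stop (at least 0.195 rad) for half a second, the cone still centred and the cups in the field (all of step 3 and value of joint pedal above 0.195 rad), for 0.5 s.
5. the pedal is released and the head swung clear of the panel again (horizontal distance between cone and field above 0.21 m and value of joint pedal below 0.03 rad), for 0.2 s.
At the end, for the whole second after the job is handed in: Every cup stands upright (within 0.15 rad), at rest and released on the floor of the steel tray, the head's cone is more than 210 mm from the panel's cross seen from above, and the pedal is up (under 0.03 rad) (all of step 5 and x of cup_0_mid in the frame of tray_floor between -0.108 and 0.108 m and y of cup_0_mid in the frame of tray_floor between -0.042 and 0.042 m and z of each of cup_0_mid, cup_1_mid, cup_2_mid, cup_3_mid in the frame of tray_floor below 0.042 m and angle between each of cup_0_mid, cup_1_mid, cup_2_mid, cup_3_mid's own z axis and vertical below 0.15 rad and linear speed of each of cup_0, cup_1, cup_2, cup_3 below 0.03 m/s and x of cup_1_mid in the frame of tray_floor between -0.108 and 0.108 m and y of cup_1_mid in the frame of tray_floor between -0.042 and 0.042 m and x of cup_2_mid in the frame of tray_floor between -0.108 and 0.108 m and y of cup_2_mid in the frame of tray_floor between -0.042 and 0.042 m and x of cup_3_mid in the frame of tray_floor between -0.108 and 0.108 m and y of cup_3_mid in the frame of tray_floor between -0.042 and 0.042 m); the robot touches nothing.
It fails at once if the pedal is pressed (over 0.1 rad) while the cone is more than 50 mm from the panel's cross (value of joint pedal above 0.1 rad and horizontal distance between cone and field above 0.05 m).
It fails at once if a bottle, the vial or the carton is moved more than 30 mm (distance of any of amber_bottle, carton_needles, vial_c, dropper_bottle from where it was at the start of the episode above 0.03 m).
Of cup_0, cup_1, cup_2, cup_3 only 2 to 3 are there at a start; the rules pass over those that are not, and their reading is None.
At some moment in a run one of cup_0, cup_1, cup_2, cup_3 may be knocked a few centimetres aside while the robot is not near it.
Once in a run the grip may slacken for a moment while it holds something.
It also fails if it takes over 210 s, if anything falls off the work surface, if the arm or the gripper's body presses on something with over 40 N, if the wrist force passes 120 N, or if a joint passes its speed limit or range.

ROBOT

A 6-joint arm with a two-finger parallel gripper is mounted at the origin on a cart in front of the work surface, level with it; the furniture and walls round the work are solid. World frame = base frame: x ahead of the robot, y to its left, z up, the work surface at z = 0. Lengths are in mm, angles in rad, forces in N, time in s.
With the tool pointing down it reaches from about 400 to 925 mm from the base axis. Payload 12.5 kg.
Tool frame: the origin (TCP) lies at the very end of the fingers, on their centre line; the grasp point (between the pads) lies env.grip_point_offset behind it (env.grip_point_offset is the distance from the TCP to the grasp point, in mm); y points along the fingers, z is the direction in which the jaws open and shut, and the axes are right-handed (so a half turn about y gives the same grasp; the last joint's range is limited). The gripper opens to 95 mm and grips with 3 to 60 N. Pads are 20 mm wide; open, the fingers measure 119 mm over their backs; the gripper's body (75 mm by 180 mm) begins 59 mm behind the grasp point.
Start: joints at [1.086, 0.491, 1.559, -0, 1.092, -0.106], TCP at [231.114, 580.718, 214.661] pointing down, gripper open.
Joint ranges: [-3.1, 3.1], [-0.84, 2.19], [0.05, 2.79], [-1.13, 4.28], [0.06, 2.93], [-2.69, 2.69]. Speed limits (rad/s): [2.22, 2.22, 2.79, 3.14, 3.14, 3.14].

INTERFACE

Orientations are given as [roll, pitch, yaw] about the fixed x, y, z axes, in that order (R = Rz(yaw) Ry(pitch) Rx(roll)).
In Python, from cell import readout, read_camera, env, nets gives the robot as it stands.
- The arm moves only by the tool apply_moves, never from a script. Its argument "increments" is a list of rows, each a list of 3 entries, a list of its own where there are three numbers: the shift along the tool's x, y, z in cm, then the turn, a rotation vector about the tool's x, y, z in degrees, then the finger opening in cm, from 0 to 9.51. A call has exactly 5 rows; each row shifts and turns the pose as measured when the row begins, along the tool's axes as they then stand; what a row does not reach is not made up. A row lasts 1/8 s, in which the tool goes at most 62.5 mm and 10.7 degrees, less where a joint would pass 70% of its speed; a pose out of reach is approached as far as the arm can. A call with a gripper value outside its range is refused whole. The fingers move at their own pace and stop on an object; the grip force is fixed at half the most. Time passes only in rows, so rows that do not move let the fingers close, or fill a call up. It gives the time, the measured TCP pose, the force and the opening at its end, in the units of the state.
- readout.state(): the state, without advancing time (a new reading comes with each control period).
- read_camera(name): name is "side" or "top" or "wrist"; returns a dict with "img" (480x640x3 uint8, red, green, blue), "vfov" (degrees; the focal length in pixels is half the picture's height over the tangent of half this angle, whatever the lens; pixels are square), "cx", "cy" (the principal point, pixels), "rvec" (rotation vector, rad) and "tvec" (3), from world to camera coordinates, as OpenCV has them; the wrist camera has in their place "mount" (4x4, takes a point from camera to tool coordinates, whose origin is the TCP and whose axes are the tool frame's). Camera axes: x right, y down, z forward; pixel columns grow to the right and rows downward; lengths in mm; the calibration is good to about 2 mm. A picture is of the moment at which its call begins: read the wrist's pose just before it. There is no depth.
- env.job_done(): hands the job in, once; it reports no verdict.
Trained networks look in a picture, given as the dict that the camera call returned (one of the last four; its "shot" number tells which), for a name from the list of things; names that differ only in an ending like _2 or _b are one class to them, and where a whole thing is asked for, a point or a joint stands for the part that bears it (a point fixed in the world has none). Each returns a list of dicts, best first, with "confidence" (0 to 1); they miss things now and then, are a little off and sometimes report something else, mostly with a low value. They report only what shows in the picture. A call takes as long as a camera call. They do not tell look-alikes from the thing itself.
- nets.look_for(picture, thing): "point" ([x, y, z] in mm, in the coordinates of the camera as it stood for that picture, good to about 4 mm: the middle of the surface that is visible of it).
- nets.mark_of(picture, thing): "point" ([x, y, z] in mm, in the coordinates of the camera as it stood for that picture, good to about 4 mm: a listed point, or the origin of a listed thing).
The state is a dict: "t": time; "joints": joint angles; "qvel": joint speeds; "tau": joint torques, N m; "eef_pos": TCP position; "tcp_rot": TCP orientation; "ft_force": force on the tool from outside, world axes, zero at the start; "moment": the same for the moment, N m; "opening": opening from 0.0 (shut) to 1.0 (fully open).
Only numpy, scipy, OpenCV 4.12 (cv2) and the standard library are available. Lean on these libraries where they do the work, as an engineer would, in place of code of your own. Each camera call takes 0.05 s, during which the arm holds its last target. There are 200 camera calls.

## Working session

There is one attempt and no reset: what is moved stays moved. The work goes in short steps, Python scripts to look and compute and a tool call to move; the robot and the scene stay as the last step left them, time stands still between calls to the robot, and variables do not carry over. Pictures are saved under pics/ and viewed, about 12 in all and at most 16, crops included, and the job is handed in when it is done.

Besides the shell and the picture viewer there is one more tool, called after ">>>" by a JSON object that holds its "name" and its "arguments", one argument or row to a line. apply_moves: Moves the arm, as the interface text tells. Its arguments: {"type":"object","properties":{"increments":{"type":"array"}},"required":["increments"]}

```bash
mkdir -p pics; cat > h.py <<'E'
import numpy as np, cv2
from scipy.spatial.transform import Rotation as R
from cell import readout, read_camera, env, nets
def w(pic,p,st=None):
    p=np.array(p,float)
    if 'mount' in pic:
        q=(np.array(pic['mount'])@np.r_[p,1])[:3]
        return R.from_euler('xyz',st['tcp_rot']).as_matrix()@q+np.array(st['eef_pos'])
    return cv2.Rodrigues(np.array(pic['rvec'],float))[0].T@(p-np.array(pic['tvec'],float).ravel())
def px(pic,p):
    f=240/np.tan(np.radians(pic['vfov'])/2)
    return [int(f*p[0]/p[2]+pic['cx']),int(f*p[1]/p[2]+pic['cy'])]
def shot(cam,fn=None):
    st=readout.state(); pic=read_camera(cam)
    if fn: cv2.imwrite('pics/'+fn,pic['img'][:,:,::-1])
    return st,pic
def find(st,pic,names,minc=0.2,f='mark_of'):
    for n in names:
        for d in getattr(nets,f)(pic,n):
            if d['confidence']>minc: print(n,round(d['confidence'],2),w(pic,d['point'],st).round(0),px(pic,d['point']))
E
python3 - <<'E'
from h import *
s=readout.state(); print(s); print(env.grip_point_offset)
for c in ('top','side'):
    st,pic=shot(c,c+'0.png'); print(c)
    find(st,pic,['grip','cone','field','press','pedal_hinge','tray_floor','amber_bottle','dropper_bottle','carton_needles','vial_c','cup_0_mid','cup_1_mid','cup_2_mid','cup_3_mid'])
E
```

```text
{'t': 0.0, 'joints': array([ 1.08642403e+00,  4.91563510e-01,  1.55948424e+00, -2.80668063e-05,
        1.09169782e+00, -1.05579276e-01]), 'qvel': array([ 3.64399596e-04,  1.68264507e-03, -2.60277092e-03, -1.52749849e-05,
       -1.84579936e-03, -4.20353459e-04]), 'tau': array([-1.58575054e-03, -6.12653804e+01, -2.58169234e+01,  6.91831182e-02,
        4.83678246e-02, -1.12982455e-04]), 'eef_pos': array([230.97535316, 580.47283217, 214.04731725]), 'tcp_rot': array([-1.57194545e+00,  9.67447134e-05, -3.78780125e-01]), 'ft_force': array([-0.15126224,  0.449085  , -0.53658937]), 'moment': array([-0.01794428, -0.01788818, -0.01176449]), 'opening': 0.9993956220011441}
18.8
top
grip 0.59 [558. 146. 265.] [235, 207]
field 0.62 [644.  69.  15.] [276, 190]
press 0.89 [ 500. -317.   60.] [421, 239]
pedal_hinge 0.6 [ 406. -308.   27.] [416, 275]
tray_floor 0.88 [498. 369.   4.] [167, 245]
amber_bottle 0.69 [693. 270.  -1.] [204, 175]
dropper_bottle 0.65 [ 531. -439.    3.] [461, 229]
carton_needles 0.61 [ 637. -399.    1.] [445, 191]
vial_c 0.53 [ 360. -417.   -1.] [455, 291]
vial_c 0.35 [694. 
[... 292 characters left out ...]
rip 0.94 [557. 147. 265.] [309, 162]
cone 0.76 [653. 106. 149.] [350, 201]
cone 0.63 [ 498. -313.   58.] [361, 359]
cone 0.59 [ 531. -445.   -3.] [403, 425]
press 0.93 [ 499. -312.   59.] [361, 358]
pedal_hinge 0.7 [ 407. -308.   27.] [319, 380]
tray_floor 0.89 [498. 369.   4.] [269, 207]
amber_bottle 0.55 [695. 268.  -2.] [339, 212]
dropper_bottle 0.65 [ 531. -445.   -1.] [404, 424]
carton_needles 0.88 [ 637. -395.   -0.] [437, 386]
vial_c 0.61 [ 355. -425.   -1.] [315, 447]
cup_1_mid 0.9 [348. -67.  34.] [259, 306]
cup_1_mid 0.77 [354.  55.  33.] [249, 273]
cup_2_mid 0.75 [ 326. -190.   31.] [265, 347]
cup_2_mid 0.69 [ 452. -130.   34.] [310, 312]
cup_3_mid 0.62 [426. 166.  30.] [264, 242]
```

View pics/top0.png

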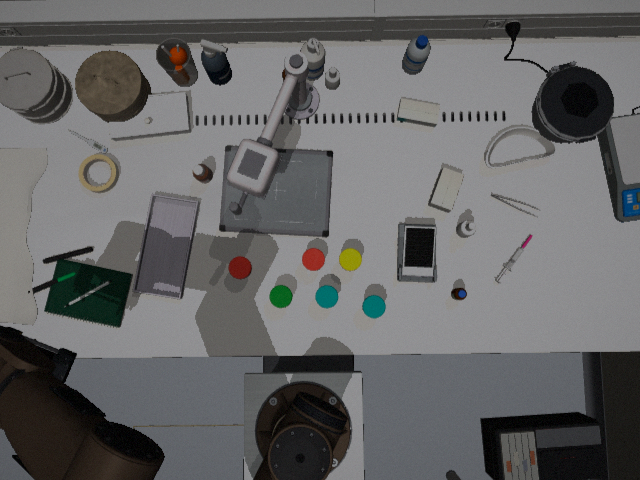

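View pics/side0.png

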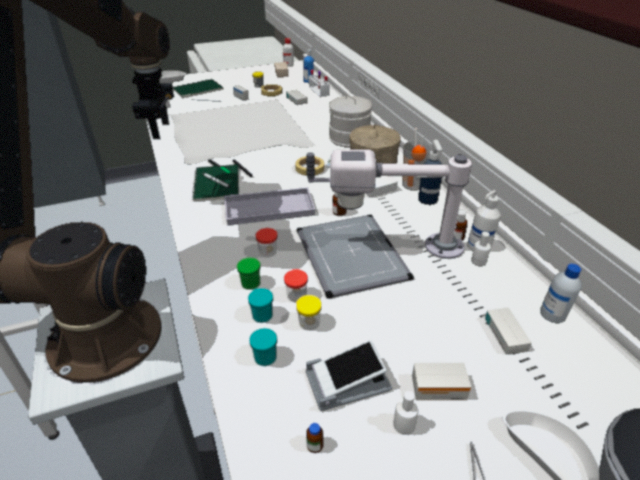

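Three cups are present: red (312,259) and yellow (350,259) in the top view, and red in shadow at (241,268). The green (281,296) and turquoise (326,296 and 372,305) ones are look-alikes. The head is over the panel, and the tray is at (167,245).

>>> {"name": "apply_moves", "arguments": {
  "increments": [
    [[4.6,-2.5,-2.8],[0,0,0],9.5],
    [[4.6,-2.5,-2.8],[0,0,0],9.5],
    [[4.6,-2.5,-2.8],[0,0,0],9.5],
    [[4.6,-2.5,-2.8],[0,0,0],9.5],
    [[4.6,-2.5,-2.8],[0,0,0],9.5]
  ]
}}

```text
t: 2.12
eef_pos: [395.4, 361.6, 341.2]
tcp_rot: [-1.574, 0.001, -0.373]
ft_force: [0.5, 0.4, -0.3]
opening: 1.0
```

>>> {"name": "apply_moves", "arguments": {
  "increments": [
    [[4.6,0,-2.8],[0,0,0],9.5],
    [[4.6,0,-2.8],[0,0,0],9.5],
    [[4.6,0,-2.8],[0,0,0],9.5],
    [[4.0,0,-2.5],[0,0,0],9.5],
    [[0,0,0],[0,0,0],9.5]
  ]
}}

```text
t: 2.75
eef_pos: [526.8, 186.7, 344.4]
tcp_rot: [-1.57, -0.003, -0.377]
ft_force: [-0.2, 0.4, 0.5]
opening: 1.0
```

```bash
python3 - <<'E'
from h import *
st,pic=shot('wrist','w1.png'); print(st['eef_pos'],st['tcp_rot'],np.array(pic['mount']).round(2))
find(st,pic,['grip','cone','field','cup_1_mid'])
E
```

```text
[526.83994413 186.72083638 344.36647456] [-1.56975876 -0.00328541 -0.37689739] [[   0.      0.96    0.29  -82.25]
 [   0.     -0.29    0.96 -169.66]
 [   1.      0.     -0.      0.5 ]
 [   0.      0.      0.      1.  ]]
grip 0.67 [560. 141. 264.] [272, 322]
field 0.95 [647.  67.  15.] [267, 308]
cup_1_mid 0.97 [454. -32.  35.] [120, 203]
cup_1_mid 0.64 [353.  52.  37.] [141, 87]
cup_1_mid 0.61 [353. -65.  31.] [49, 129]
```

>>> {"name": "apply_moves", "arguments": {
  "increments": [
    [[4.5,0,-2.7],[0,0,0],9.5],
    [[0,0,0],[0,0,0],9.5],
    [[0,4,0],[0,0,0],9.5],
    [[0,4,0],[0,0,0],6],
    [[0,1.7,0],[0,0,0],5]
  ]
}}

```text
t: 3.62
eef_pos: [555.7, 154.0, 247.9]
tcp_rot: [-1.566, -0.007, -0.364]
ft_force: [0.0, -0.2, 0.1]
opening: 0.844
```

>>> {"name": "apply_moves", "arguments": {
  "increments": [
    [[0,0,0],[0,0,0],3],
    [[0,0,0],[0,0,0],1],
    [[0,0,0],[0,0,0],1],
    [[0,0,0],[0,0,0],1],
    [[0,0,0],[0,0,0],1]
  ]
}}

```text
t: 4.25
eef_pos: [554.8, 156.5, 250.1]
tcp_rot: [-1.565, -0.009, -0.361]
ft_force: [-0.1, -1.4, 0.3]
opening: 0.319
```

>>> {"name": "apply_moves", "arguments": {
  "increments": [
    [[0,0,0],[0,0,0],1],
    [[0,0,0],[0,0,0],1],
    [[0,0,0],[0,0,0],1],
    [[0,0,0],[0,0,0],1],
    [[0,0,0],[0,0,0],1]
  ]
}}

```text
t: 4.88
eef_pos: [554.8, 156.4, 250.2]
tcp_rot: [-1.565, -0.009, -0.361]
ft_force: [-0.2, 0.2, -0.3]
opening: 0.225
```

```bash
python3 - <<'E'
from h import *
st,pic=shot('wrist','w2.png'); print(st['eef_pos'],st['tcp_rot'],st['opening'],st['ft_force'])
find(st,pic,['grip','field'])
st,pic=shot('side');find(st,pic,['grip','cone'],.5)
E
```

```text
[554.82174568 156.37604185 250.15118067] [-1.5651047  -0.00860504 -0.36060305] 0.22479932591986607 [-0.22349666  0.19886473 -0.26034157]
grip 0.86 [563. 153. 264.] [318, 347]
field 0.86 [646.  66.  13.] [268, 311]
grip 0.93 [561. 154. 269.] [310, 159]
grip 0.71 [694. 269.  -2.] [339, 212]
```

View pics/w2.png

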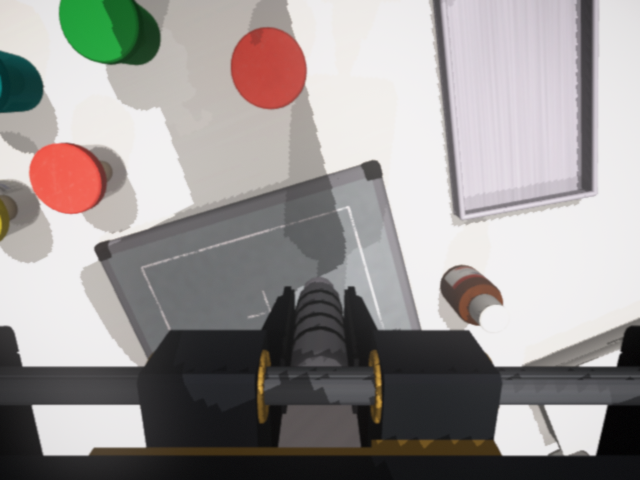

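The bar is between the pads: the wrist view shows it at (320,300), and the opening is about 21 mm.

```bash
cat >> h.py <<'E'
H=np.array([901.,0.])
def arc(th1,n,dyaw,H=H):
    """tool rows along the arc from here to th1 (deg) with total yaw change dyaw (deg)"""
    s=readout.state(); p=np.array(s['eef_pos']); d=p[:2]-H; r=np.hypot(*d); th0=np.degrees(np.arctan2(d[1],d[0]))%360
    yaw=s['tcp_rot'][2]; print(r,th0)
    for i in range(n):
        t=np.radians(th0+(th1-th0)*(i+1)/n); q=H+r*np.array([np.cos(t),np.sin(t)])
        d=q-p[:2]; y=yaw+np.radians(dyaw)*i/n; p[:2]=q
        print([round((d[0]*np.cos(y)+d[1]*np.sin(y))/10,1),0,round((-d[0]*np.sin(y)+d[1]*np.cos(y))/10,1)],[0,round(-dyaw/n,2),0])
E
python3 -c "
from h import *
arc(218,20,30)"
```

```text
379.8580250925001 155.6951747325591
[np.float64(-0.1), 0, np.float64(-2.1)] [0, -1.5, 0]
[np.float64(-0.0), 0, np.float64(-2.1)] [0, -1.5, 0]
[np.float64(0.0), 0, np.float64(-2.1)] [0, -1.5, 0]
[np.float64(0.1), 0, np.float64(-2.1)] [0, -1.5, 0]
[np.float64(0.2), 0, np.float64(-2.1)] [0, -1.5, 0]
[np.float64(0.2), 0, np.float64(-2.1)] [0, -1.5, 0]
[np.float64(0.3), 0, np.float64(-2.0)] [0, -1.5, 0]
[np.float64(0.3), 0, np.float64(-2.0)] [0, -1.5, 0]
[np.float64(0.4), 0, np.float64(-2.0)] [0, -1.5, 0]
[np.float64(0.4), 0, np.float64(-2.0)] [0, -1.5, 0]
[np.float64(0.5), 0, np.float64(-2.0)] [0, -1.5, 0]
[np.float64(0.6), 0, np.float64(-2.0)] [0, -1.5, 0]
[np.float64(0.6), 0, np.float64(-2.0)] [0, -1.5, 0]
[np.float64(0.7), 0, np.float64(-2.0)] [0, -1.5, 0]
[np.float64(0.7), 0, np.float64(-1.9)] [0, -1.5, 0]
[np.float64(0.8), 0, np.float64(-1.9)] [0, -1.5, 0]
[np.float64(0.8), 0, np.float64(-1.9)] [0, -1.5, 0]
[np.float64(0.9), 0, np.float64(-1.9)] [0, -1.5, 0]
[np.float64(0.9), 0, np.float64(-1.8)] [0, -1.5, 0]
[np.float64(1.0), 0, np.float64(-1.8)] [0, -1.5, 0]
```

>>> {"name": "apply_moves", "arguments": {
  "increments": [
    [[0,0,-1.5],[0,-1.5,0],1],
    [[0,0,-2.1],[0,-1.5,0],1],
    [[0,0,-2.1],[0,-1.5,0],1],
    [[0.1,0,-2.1],[0,-1.5,0],1],
    [[0.2,0,-2.1],[0,-1.5,0],1]
  ]
}}

```text
t: 5.8
eef_pos: [525.2, 62.0, 250.1]
tcp_rot: [-1.564, -0.005, -0.22]
ft_force: [-3.6, 3.0, 1.3]
opening: 0.223
```

>>> {"name": "apply_moves", "arguments": {
  "increments": [
    [[0.2,0,-2.1],[0,-1.5,0],1],
    [[0.3,0,-2],[0,-1.5,0],1],
    [[0.3,0,-2],[0,-1.5,0],1],
    [[0.4,0,-2],[0,-1.5,0],1],
    [[0.4,0,-2],[0,-1.5,0],1]
  ]
}}

```text
t: 6.42
eef_pos: [521.0, -41.9, 250.2]
tcp_rot: [-1.564, -0.001, -0.082]
ft_force: [1.6, 2.9, -1.5]
opening: 0.225
```

```bash
python3 -c "
from h import *
arc(218,10,15)"
```

```text
382.25695960122874 186.287121144733
[np.float64(0.5), 0, np.float64(-2.1)] [0, -1.5, 0]
[np.float64(0.5), 0, np.float64(-2.1)] [0, -1.5, 0]
[np.float64(0.6), 0, np.float64(-2.0)] [0, -1.5, 0]
[np.float64(0.6), 0, np.float64(-2.0)] [0, -1.5, 0]
[np.float64(0.7), 0, np.float64(-2.0)] [0, -1.5, 0]
[np.float64(0.8), 0, np.float64(-2.0)] [0, -1.5, 0]
[np.float64(0.8), 0, np.float64(-2.0)] [0, -1.5, 0]
[np.float64(0.9), 0, np.float64(-1.9)] [0, -1.5, 0]
[np.float64(0.9), 0, np.float64(-1.9)] [0, -1.5, 0]
[np.float64(1.0), 0, np.float64(-1.9)] [0, -1.5, 0]
```

>>> {"name": "apply_moves", "arguments": {
  "increments": [
    [[0.5,0,-2.1],[0,-1.5,0],1],
    [[0.5,0,-2.1],[0,-1.5,0],1],
    [[0.6,0,-2],[0,-1.5,0],1],
    [[0.6,0,-2],[0,-1.5,0],1],
    [[0.7,0,-2],[0,-1.5,0],1]
  ]
}}

```text
t: 7.05
eef_pos: [546.7, -146.9, 250.2]
tcp_rot: [-1.562, -0.001, 0.054]
ft_force: [0.6, 1.5, -0.4]
opening: 0.218
```

>>> {"name": "apply_moves", "arguments": {
  "increments": [
    [[0.8,0,-2],[0,-1.5,0],1],
    [[0.8,0,-2],[0,-1.5,0],1],
    [[0.9,0,-1.9],[0,-1.5,0],1],
    [[0.9,0,-1.8],[0,-1.5,0],1],
    [[0.5,0,-1],[0,0,0],1]
  ]
}}

```text
t: 7.68
eef_pos: [594.8, -232.4, 250.2]
tcp_rot: [-1.562, -0.001, 0.162]
ft_force: [-0.3, 1.6, 1.8]
opening: 0.207
```

```bash
python3 - <<'E'
from h import *
s=readout.state();print(s['eef_pos'],s['ft_force'],s['opening'])
for c in('side','top'):
    st,pic=shot(c,c+'1.png');find(st,pic,['grip','cone','field','cup_1_mid','cup_2_mid','cup_3_mid'],.4)
E
```

```text
[ 594.76279193 -232.43923466  250.1699803 ] [-0.3007679   1.59804053  1.82492646] 0.2073477390047633
grip 0.86 [ 604. -229.  267.] [396, 243]
cone 0.57 [ 690. -164.  145.] [412, 260]
field 0.65 [647.  69.  15.] [351, 249]
field 0.65 [ 402. -310.   27.] [317, 381]
field 0.42 [ 449. -128.   36.] [308, 311]
cup_1_mid 0.84 [354.  52.  36.] [249, 273]
cup_1_mid 0.63 [447. -30.  32.] [294, 285]
cup_1_mid 0.59 [351. -68.  34.] [261, 305]
cup_1_mid 0.51 [497. 366.  -2.] [269, 208]
cup_2_mid 0.65 [ 449. -129.   33.] [308, 312]
cup_2_mid 0.63 [ 326. -187.   33.] [264, 345]
cup_2_mid 0.5 [ 499. -313.   58.] [361, 358]
cup_3_mid 0.71 [427. 165.  29.] [265, 243]
field 0.9 [646.  70.  13.] [276, 189]
cup_1_mid 0.87 [449. -32.  32.] [313, 260]
cup_2_mid 0.64 [ 637. -400.    1.] [445, 191]
cup_3_mid 0.41 [430. 163.  29.] [241, 268]
```

View pics/top1.png

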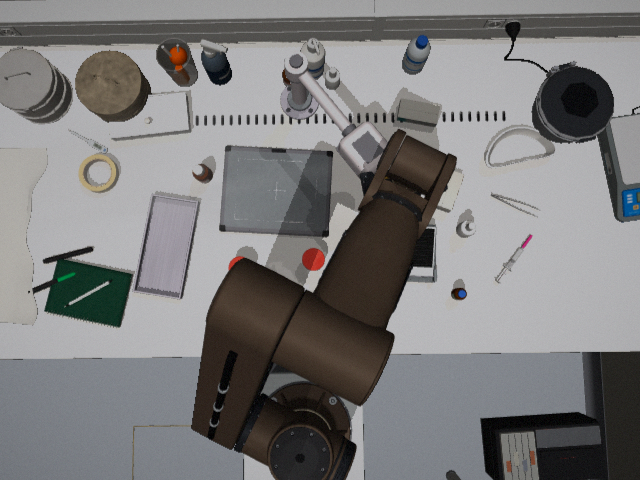

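The top view shows the head swung to (360,145), clear of the panel at (276,190). I'll release it next.

>>> {"name": "apply_moves", "arguments": {
  "increments": [
    [[0,0,0],[0,0,0],5],
    [[0,0,0],[0,0,0],5],
    [[0,0,0],[0,0,0],5],
    [[0,-2,0],[0,0,0],5],
    [[0,-4,0],[0,0,0],5]
  ]
}}

```text
t: 9.0
eef_pos: [594.4, -230.6, 307.9]
tcp_rot: [-1.557, 0.002, 0.164]
ft_force: [1.0, -0.2, 0.3]
opening: 0.522
```

>>> {"name": "apply_moves", "arguments": {
  "increments": [
    [[0,-3,0],[0,10,0],7],
    [[0,0,0],[0,10,0],8],
    [[0,0,0],[0,10,0],8],
    [[0,0,0],[0,10,0],8],
    [[0,0,0],[0,10,0],8]
  ]
}}

```text
t: 9.62
eef_pos: [595.9, -230.3, 342.2]
tcp_rot: [-1.56, 0.007, -0.734]
ft_force: [-0.5, 0.6, -0.2]
opening: 0.842
```

>>> {"name": "apply_moves", "arguments": {
  "increments": [
    [[0,0,0],[0,10,0],8],
    [[0,0,0],[0,10,0],8],
    [[0,0,0],[0,10,0],8],
    [[0,0,0],[0,10,0],8],
    [[0,0,0],[0,9,0],8]
  ]
}}

```text
t: 10.25
eef_pos: [596.6, -229.3, 341.7]
tcp_rot: [-1.569, 0.014, -1.618]
ft_force: [0.7, 0.1, -0.6]
opening: 0.841
```

>>> {"name": "apply_moves", "arguments": {
  "increments": [
    [[-2,0,-3.3],[0,0,0],8],
    [[-2,0,-3.3],[0,0,0],8],
    [[-2,1.5,-3],[0,0,0],8],
    [[-2,3,-3],[0,0,0],8],
    [[-2,3,-2.5],[0,0,0],8]
  ]
}}

```text
t: 10.88
eef_pos: [448.7, -118.4, 266.2]
tcp_rot: [-1.564, 0.014, -1.621]
ft_force: [0.2, 0.2, -1.3]
opening: 0.842
```

```bash
python3 - <<'E'
from h import *
st,pic=shot('wrist','w3.png');print(st['eef_pos'],st['tcp_rot'],st['opening']);find(st,pic,['field','cup_1_mid','cup_2_mid','cup_3_mid'],.3)
st,pic=shot('side');find(st,pic,['grip','cone'],.5)
E
```

```text
[ 448.73455892 -118.40991788  266.20569184] [-1.56427416  0.01408425 -1.62080408] 0.8416677814283572
cup_1_mid 0.92 [352. -67.  32.] [213, 160]
cup_1_mid 0.71 [452. -33.  32.] [317, 117]
cup_1_mid 0.6 [350.  53.  38.] [192, 19]
cup_2_mid 0.92 [ 325. -188.   34.] [200, 281]
cup_2_mid 0.77 [ 446. -132.   36.] [315, 223]
cup_3_mid 0.32 [ 354. -423.    1.] [254, 447]
grip 0.81 [ 605. -227.  268.] [397, 242]
cone 0.93 [ 688. -163.  148.] [411, 259]
```

>>> {"name": "apply_moves", "arguments": {
  "increments": [
    [[1.3,5,0],[0,0,0],8],
    [[0,5.5,0],[0,0,0],8],
    [[0,5,0],[0,0,0],8],
    [[0,4.5,0],[0,0,0],8],
    [[0,2.5,0],[0,0,0],8]
  ]
}}

```text
t: 11.9
eef_pos: [458.1, -134.3, 39.1]
tcp_rot: [-1.553, 0.009, -1.623]
ft_force: [-0.2, 0.3, 0.5]
opening: 0.84
```

>>> {"name": "apply_moves", "arguments": {
  "increments": [
    [[0,1.5,0],[0,0,0],8],
    [[0,0,0],[0,0,0],8],
    [[0,0,0],[0,0,0],4],
    [[0,0,0],[0,0,0],4],
    [[0,0,0],[0,0,0],4]
  ]
}}

```text
t: 12.52
eef_pos: [460.1, -135.7, 23.4]
tcp_rot: [-1.553, 0.009, -1.624]
ft_force: [-0.7, -0.3, -1.5]
opening: 0.624
```

>>> {"name": "apply_moves", "arguments": {
  "increments": [
    [[0,0,0],[0,0,0],4],
    [[0,0,0],[0,0,0],4],
    [[0,0,0],[0,0,0],4],
    [[0,0,0],[0,0,0],4],
    [[0,0,0],[0,0,0],4]
  ]
}}

```text
t: 13.15
eef_pos: [460.5, -135.8, 24.1]
tcp_rot: [-1.551, 0.009, -1.624]
ft_force: [0.1, -0.6, -0.5]
opening: 0.624
```

>>> {"name": "apply_moves", "arguments": {
  "increments": [
    [[0,-1.5,0],[0,0,0],4],
    [[0,-3.5,0],[-1,-1.5,0],4],
    [[0,-4,0],[0,-1.5,0],4],
    [[-2,-2,2.5],[0,0,0],4],
    [[-2.4,0,3.1],[0,0,0],4]
  ]
}}

```text
t: 13.78
eef_pos: [515.2, -92.9, 142.3]
tcp_rot: [-1.568, 0.008, -1.573]
ft_force: [-0.1, -0.3, -0.1]
opening: 0.626
```

>>> {"name": "apply_moves", "arguments": {
  "increments": [
    [[-2.4,0,3.1],[0,0,0],4],
    [[-2.4,0,3.1],[0,0,0],4],
    [[-2.4,0,3.1],[0,0,0],4],
    [[-1.5,0,2.3],[0,0,0],4],
    [[0,0,0],[0,0,0],4]
  ]
}}

```text
t: 14.4
eef_pos: [635.5, -1.4, 149.8]
tcp_rot: [-1.564, 0.007, -1.571]
ft_force: [0.3, 0.2, -1.1]
opening: 0.626
```

```bash
python3 - <<'E'
from h import *
st=readout.state();print(st['eef_pos'],st['tcp_rot'],st['opening'])
st,pic=shot('side','s2.png');find(st,pic,['cup_2_mid','cup_1_mid'],.4)
E
```

```text
[635.46888389  -1.41515059 149.78771258] [-1.56352447  0.00684491 -1.5712881 ] 0.6262842025546325
cup_2_mid 0.82 [ 324. -188.   28.] [263, 348]
cup_2_mid 0.81 [634.   6. 162.] [359, 219]
cup_1_mid 0.87 [351. -67.  30.] [261, 306]
cup_1_mid 0.69 [353.  53.  32.] [249, 274]
cup_1_mid 0.61 [447. -32.  32.] [294, 286]
```

View pics/s2.png

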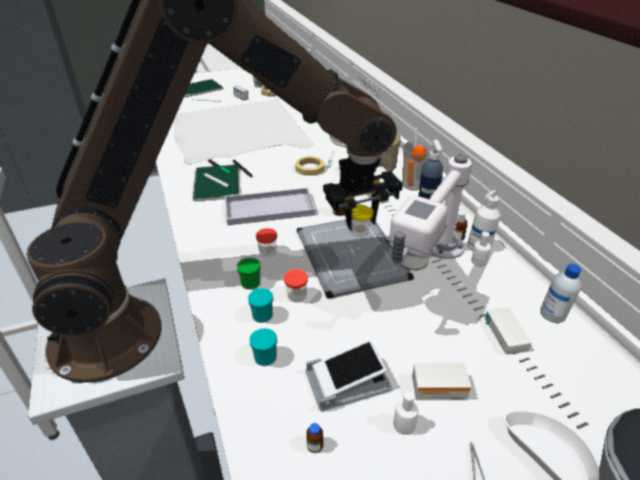

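The side view shows the yellow cup held upright at (360,219) over the panel. I'll lower it.

>>> {"name": "apply_moves", "arguments": {
  "increments": [
    [[0,3.5,0.6],[-0.5,0,0],4],
    [[0,3.5,0],[0,0,0],4],
    [[0,2,0],[0,0,0],4],
    [[0,1,0],[0,0,0],4],
    [[0,0,0],[0,0,0],4]
  ]
}}

```text
t: 15.18
eef_pos: [638.0, -5.6, 50.1]
tcp_rot: [-1.572, 0.006, -1.577]
ft_force: [0.1, -0.3, -0.2]
opening: 0.623
```

>>> {"name": "apply_moves", "arguments": {
  "increments": [
    [[0,0.8,0],[0,0,0],4],
    [[0,0.4,0],[0,0,0],4],
    [[0,0.2,0],[0,0,0],4],
    [[0,0.1,0],[0,0,0],4],
    [[0,0,0],[0,0,0],4]
  ]
}}

```text
t: 15.8
eef_pos: [638.8, -5.8, 37.8]
tcp_rot: [-1.568, 0.006, -1.577]
ft_force: [-0.6, 0.0, -0.4]
opening: 0.626
```

>>> {"name": "apply_moves", "arguments": {
  "increments": [
    [[0,0,0],[0,0,0],8],
    [[0,0,0],[0,0,0],8],
    [[0,0,0],[0,0,0],8],
    [[0,-2.5,0],[0,0,0],8],
    [[0,-3.5,0],[0,0,0],8]
  ]
}}

```text
t: 16.42
eef_pos: [637.6, -6.0, 96.5]
tcp_rot: [-1.573, 0.006, -1.577]
ft_force: [0.7, -0.1, 0.9]
opening: 0.838
```

>>> {"name": "apply_moves", "arguments": {
  "increments": [
    [[0,-3.5,0],[0,0,0],8],
    [[0.5,-1,-4.5],[0,0,0],8],
    [[0.7,0,-5],[0,0,0],8],
    [[0.7,0,-5],[0,0,0],8],
    [[0.4,0,-3.5],[0,0,0],8]
  ]
}}

```text
t: 17.05
eef_pos: [455.0, -28.6, 144.6]
tcp_rot: [-1.566, 0.005, -1.576]
ft_force: [-0.1, -0.2, -1.3]
opening: 0.844
```

```bash
python3 - <<'E'
from h import *
st,pic=shot('wrist','w4.png');print(st['eef_pos'],st['tcp_rot'],st['opening']);find(st,pic,['cup_1_mid'],.3)
st,pic=shot('side');find(st,pic,['cup_1_mid','cup_2_mid','cup_3_mid'],.4)
E
```

```text
[455.03216387 -28.55944175 144.55300645] [-1.56647106  0.00540972 -1.5759443 ] 0.8439045100764501
cup_1_mid 0.87 [355.  56.  35.] [161, 115]
cup_1_mid 0.88 [352.  55.  33.] [248, 273]
cup_1_mid 0.72 [450. -32.  32.] [295, 285]
cup_1_mid 0.55 [348. -65.  31.] [259, 306]
cup_2_mid 0.94 [ 323. -189.   32.] [263, 347]
cup_2_mid 0.73 [636.  -3.  46.] [359, 256]
cup_3_mid 0.87 [428. 165.  30.] [265, 242]
```

>>> {"name": "apply_moves", "arguments": {
  "increments": [
    [[0.3,2.5,-0.4],[0,0,0],8],
    [[0,4,0],[0,0,0],8],
    [[0,3.5,0],[0,0,0],8],
    [[0,1.5,0],[0,0,0],8],
    [[0,0,0],[0,0,0],8]
  ]
}}

```text
t: 17.98
eef_pos: [460.7, -31.0, 25.0]
tcp_rot: [-1.562, 0.005, -1.574]
ft_force: [-0.7, 0.6, -0.2]
opening: 0.843
```

>>> {"name": "apply_moves", "arguments": {
  "increments": [
    [[0,0,-0.8],[0,0,0],8],
    [[0,0,0],[0,0,0],4],
    [[0,0,0],[0,0,0],4],
    [[0,0,0],[0,0,0],4],
    [[0,0,0],[0,0,0],4]
  ]
}}

```text
t: 18.6
eef_pos: [453.8, -31.1, 26.9]
tcp_rot: [-1.558, 0.004, -1.574]
ft_force: [-0.5, -0.1, -0.2]
opening: 0.622
```

>>> {"name": "apply_moves", "arguments": {
  "increments": [
    [[0,0,0],[0,0,0],4],
    [[0,0,0],[0,0,0],4],
    [[0,0,0],[0,0,0],4],
    [[0,0,0],[0,0,0],4],
    [[0,0,0],[0,0,0],4]
  ]
}}

```text
t: 19.23
eef_pos: [453.9, -31.1, 26.9]
tcp_rot: [-1.558, 0.004, -1.574]
ft_force: [0.5, -0.6, -0.1]
opening: 0.623
```

>>> {"name": "apply_moves", "arguments": {
  "increments": [
    [[0,-1.5,0],[0,0,0],4],
    [[0,-3.5,0],[-0.7,0,0],4],
    [[0,-4,0],[0,0,0],4],
    [[-1.4,-2,2.8],[0,0,0],4],
    [[-1.7,0,3.2],[0,0,0],4]
  ]
}}

```text
t: 19.85
eef_pos: [513.0, -0.7, 140.4]
tcp_rot: [-1.573, 0.004, -1.576]
ft_force: [-0.7, -0.3, -1.2]
opening: 0.625
```

>>> {"name": "apply_moves", "arguments": {
  "increments": [
    [[-1.7,0,3.3],[0,0,0],4],
    [[-1.7,0,3.3],[0,0,0],4],
    [[-1.6,0,3.1],[0,0,0],4],
    [[-1.4,0,2.3],[0,0,0],4],
    [[0,0,0],[0,0,0],4]
  ]
}}

```text
t: 20.48
eef_pos: [637.8, 66.0, 140.1]
tcp_rot: [-1.573, 0.004, -1.575]
ft_force: [-0.1, 0.5, -0.7]
opening: 0.626
```

>>> {"name": "apply_moves", "arguments": {
  "increments": [
    [[-0.5,3.5,0.5],[0,0,0],4],
    [[0,3.5,0],[0,0,0],4],
    [[0,1.7,0],[0,0,0],4],
    [[0,0.4,0],[0,0,0],4],
    [[0,0,0],[0,0,0],4]
  ]
}}

```text
t: 21.1
eef_pos: [641.2, 70.2, 48.2]
tcp_rot: [-1.572, 0.004, -1.575]
ft_force: [-0.3, 0.5, -0.8]
opening: 0.627
```

>>> {"name": "apply_moves", "arguments": {
  "increments": [
    [[0,0.4,0],[0,0,0],4],
    [[0,0.3,0],[0,0,0],4],
    [[0,0.1,0],[0,0,0],4],
    [[0,0,0],[0,0,0],4],
    [[0,0,0],[0,0,0],8]
  ]
}}

```text
t: 21.72
eef_pos: [642.3, 70.1, 42.4]
tcp_rot: [-1.568, 0.004, -1.575]
ft_force: [0.4, 0.5, 0.0]
opening: 0.681
```

>>> {"name": "apply_moves", "arguments": {
  "increments": [
    [[0,0,0],[0,0,0],8],
    [[0,0,0],[0,0,0],8],
    [[0,-2.5,0],[0,0,0],8],
    [[0,-3.5,0],[0,0,0],8],
    [[0,-3.5,0],[0,0,0],8]
  ]
}}

```text
t: 22.35
eef_pos: [640.9, 69.7, 137.2]
tcp_rot: [-1.573, 0.004, -1.575]
ft_force: [0.1, 0.2, -0.4]
opening: 0.843
```

>>> {"name": "apply_moves", "arguments": {
  "increments": [
    [[-1.5,-1,-4],[0,0,0],8],
    [[-2,0,-4.5],[0,0,0],8],
    [[-2,0,-4.5],[0,0,0],8],
    [[-2,0,-4.5],[0,0,0],8],
    [[-1.2,0,-3.2],[0,0,0],8]
  ]
}}

```text
t: 22.98
eef_pos: [431.1, 158.9, 150.6]
tcp_rot: [-1.566, 0.005, -1.578]
ft_force: [0.2, 0.4, 0.4]
opening: 0.837
```

```bash
python3 - <<'E'
from h import *
st,pic=shot('wrist');print(st['eef_pos'],st['tcp_rot'],st['opening']);find(st,pic,['cup_1_mid','cup_3_mid'],.3)
st,pic=shot('side');find(st,pic,['cup_1_mid','cup_2_mid','cup_3_mid'],.4)
E
```

```text
[431.09778247 158.94762228 150.56854807] [-1.56573349  0.00455075 -1.57779207] 0.8368221141940907
cup_1_mid 0.86 [351.  55.  38.] [216, 371]
cup_1_mid 0.76 [355.  54.  33.] [249, 273]
cup_1_mid 0.72 [638.  68.  45.] [349, 241]
cup_1_mid 0.64 [346. -65.  29.] [258, 307]
cup_2_mid 0.67 [ 328. -189.   34.] [265, 346]
cup_3_mid 0.67 [426. 163.  27.] [265, 244]
```

>>> {"name": "apply_moves", "arguments": {
  "increments": [
    [[-0.5,3,-0.6],[-0.3,0,0],8],
    [[0,4,0],[0,0,0],8],
    [[0,3.5,0],[0,0,0],8],
    [[0,1.5,0],[0,0,0],8],
    [[0,0,0],[0,0,0],8]
  ]
}}

```text
t: 23.95
eef_pos: [433.0, 162.2, 26.1]
tcp_rot: [-1.568, 0.005, -1.583]
ft_force: [0.0, 0.2, 0.6]
opening: 0.842
```

>>> {"name": "apply_moves", "arguments": {
  "increments": [
    [[0,0,-0.4],[0,0,0],8],
    [[0,0,0],[0,0,0],4],
    [[0,0,0],[0,0,0],4],
    [[0,0,0],[0,0,0],4],
    [[0,0,0],[0,0,0],4]
  ]
}}

```text
t: 24.58
eef_pos: [430.4, 162.2, 28.1]
tcp_rot: [-1.564, 0.006, -1.584]
ft_force: [0.3, 0.6, -1.0]
opening: 0.624
```

>>> {"name": "apply_moves", "arguments": {
  "increments": [
    [[0,0,0],[0,0,0],4],
    [[0,0,0],[0,0,0],4],
    [[0,0,0],[0,0,0],4],
    [[0,-1.5,0],[0,0,0],4],
    [[0,-3.5,0],[0,0,0],4]
  ]
}}

```text
t: 25.2
eef_pos: [428.8, 161.6, 77.2]
tcp_rot: [-1.569, 0.005, -1.584]
ft_force: [-0.0, 0.2, -0.9]
opening: 0.624
```

>>> {"name": "apply_moves", "arguments": {
  "increments": [
    [[0,-4,0],[0,0,0],4],
    [[0.3,-2.5,3],[0,0,0],4],
    [[0.5,0,3.8],[0,0,0],4],
    [[0.5,0,3.8],[0,0,0],4],
    [[0.5,0,3.8],[0,0,0],4]
  ]
}}

```text
t: 25.82
eef_pos: [574.6, 141.5, 147.7]
tcp_rot: [-1.567, 0.005, -1.582]
ft_force: [-0.2, -0.3, -1.2]
opening: 0.622
```

>>> {"name": "apply_moves", "arguments": {
  "increments": [
    [[0.5,0,3.4],[0,0,0],4],
    [[0.4,0,2.6],[0,0,0],4],
    [[0,0,0],[0,0,0],4],
    [[0,0,0],[0,0,0],4],
    [[0,0,0],[0,0,0],4]
  ]
}}

```text
t: 26.45
eef_pos: [636.1, 130.9, 146.1]
tcp_rot: [-1.57, 0.005, -1.583]
ft_force: [0.4, -0.2, -2.1]
opening: 0.626
```

```bash
python3 - <<'E'
from h import *
st,pic=shot('wrist');print(st['eef_pos'],st['tcp_rot'],st['opening']);find(st,pic,['field','cup_1_mid','cup_3_mid'],.3)
st,pic=shot('side','s3.png');find(st,pic,['cup_1_mid','cup_2_mid','cup_3_mid'],.3)
E
```

```text
[636.06389399 130.87014479 146.08094563] [-1.5696443   0.00497852 -1.58319508] 0.6263689245698356
cup_1_mid 0.98 [354.  53.  32.] [249, 274]
cup_1_mid 0.68 [349. -64.  31.] [259, 305]
cup_1_mid 0.64 [641.  68.  45.] [350, 241]
cup_2_mid 0.63 [637.  -1.  48.] [359, 255]
cup_2_mid 0.61 [ 325. -189.   34.] [263, 346]
cup_3_mid 0.65 [631. 134. 147.] [338, 198]
```

>>> {"name": "apply_moves", "arguments": {
  "increments": [
    [[-0.6,3.5,0.8],[0,0,0],4],
    [[0,3.5,0],[0,0,0],4],
    [[0,1.7,0],[0,0,0],4],
    [[0,0.6,0],[0,0,0],4],
    [[0,0,0],[0,0,0],4]
  ]
}}

```text
t: 27.48
eef_pos: [646.6, 137.4, 52.8]
tcp_rot: [-1.565, 0.005, -1.583]
ft_force: [0.2, -0.1, -1.0]
opening: 0.621
```

>>> {"name": "apply_moves", "arguments": {
  "increments": [
    [[0,0.7,0],[0,0,0],4],
    [[0,0.3,0],[0,0,0],4],
    [[0,0.1,0],[0,0,0],4],
    [[0,0,0],[0,0,0],4],
    [[0,0,0],[0,0,0],8]
  ]
}}

```text
t: 28.1
eef_pos: [647.8, 137.5, 43.8]
tcp_rot: [-1.561, 0.006, -1.583]
ft_force: [-0.6, 0.3, -0.4]
opening: 0.679
```

>>> {"name": "apply_moves", "arguments": {
  "increments": [
    [[0,0,0],[0,0,0],8],
    [[0,0,0],[0,0,0],8],
    [[0,-2.5,0],[0,0,0],8],
    [[0,-4.5,0],[0,0,0],8],
    [[0,-5,0],[0,0,0],8]
  ]
}}

```text
t: 28.72
eef_pos: [645.2, 136.6, 163.1]
tcp_rot: [-1.568, 0.005, -1.584]
ft_force: [1.5, -0.2, 0.3]
opening: 0.841
```

>>> {"name": "apply_moves", "arguments": {
  "increments": [
    [[0,-5,-1],[0,0,0],8],
    [[0,-5,-2],[0,0,0],8],
    [[0,-5,-2],[0,0,0],8],
    [[0,-2,-2],[0,0,0],8],
    [[0,0,-2],[0,0,0],8]
  ]
}}

```text
t: 29.35
eef_pos: [553.0, 136.8, 342.7]
tcp_rot: [-1.561, 0.006, -1.584]
ft_force: [-1.0, -0.2, -0.8]
opening: 0.842
```

```bash
python3 - <<'E'
from h import *
st=readout.state();print(st['eef_pos'],st['tcp_rot'],st['opening'])
st,pic=shot('side','s4.png');find(st,pic,['cup_1_mid','cup_2_mid','cup_3_mid','grip','cone'],.3)
st,pic=shot('top');find(st,pic,['cup_1_mid','cup_2_mid','cup_3_mid','grip','cone'],.3)
E
```

```text
[553.00817759 136.75214029 342.73111093] [-1.56068002  0.00616674 -1.58402056] 0.8421311974517588
cup_1_mid 0.93 [348. -63.  30.] [259, 306]
cup_1_mid 0.63 [356.  57.  34.] [249, 272]
cup_1_mid 0.56 [637.  68.  47.] [349, 241]
cup_2_mid 0.85 [ 328. -190.   32.] [265, 347]
cup_2_mid 0.8 [638.   1.  50.] [359, 254]
cup_3_mid 0.85 [645. 139.  43.] [341, 227]
grip 0.89 [ 607. -229.  266.] [398, 243]
cone 0.79 [ 690. -163.  148.] [412, 259]
cup_1_mid 0.98 [357. -61.  33.] [324, 294]
cup_1_mid 0.91 [353.  56.  31.] [281, 296]
cup_1_mid 0.77 [641.  75.  48.] [273, 189]
cup_2_mid 0.97 [ 329. -186.   27.] [371, 304]
cup_2_mid 0.95 [635.  -0.  47.] [301, 191]
cup_2_mid 0.66 [640.  74.  46.] [273, 190]
cup_3_mid 0.71 [646. 140.  45.] [249, 188]
grip 0.68 [ 607. -230.  265.] [396, 184]
```

View pics/s4.png

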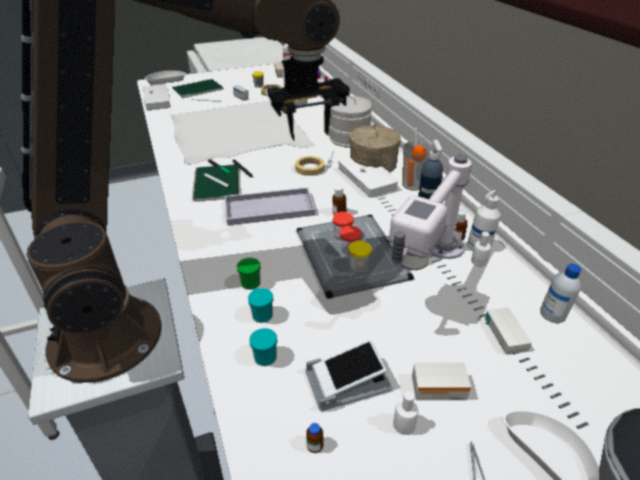

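The side view shows all three cups upright on the panel at (343,220), (349,235) and (360,252), with the head clear. Next I'll grip the head again.

```bash
cat >> h.py <<'E'
def line(x,y,z,yaw,n):
    s=readout.state(); p=np.array(s['eef_pos']); d=(np.array([x,y,z])-p)/n; y0=s['tcp_rot'][2]
    dy=((yaw-y0+np.pi)%(2*np.pi)-np.pi)/n
    print('turn',round(-np.degrees(dy),2),'fix roll',round(np.degrees(-np.pi/2-s['tcp_rot'][0]),2), 'dz',s['eef_pos'][2]-z)
    for i in range(n):
        a=y0+dy*i; print([round(float(v)/10,1) for v in (d[0]*np.cos(a)+d[1]*np.sin(a),-d[2],-d[0]*np.sin(a)+d[1]*np.cos(a))])
E
python3 -c "
from h import *
line(606,-229,345,0.15,10)"
```

```text
turn -9.94 fix roll -0.35 dz -4.629179176368609
[3.6, -0.0, 0.6]
[3.7, -0.0, -0.1]
[3.6, -0.0, -0.7]
[3.5, -0.0, -1.3]
[3.2, -0.0, -1.9]
[2.8, -0.0, -2.4]
[2.3, -0.0, -2.9]
[1.8, -0.0, -3.2]
[1.2, -0.0, -3.5]
[0.6, -0.0, -3.6]
```

>>> {"name": "apply_moves", "arguments": {
  "increments": [
    [[3.6,0,0.6],[0,-9.9,0],8],
    [[3.7,0,-0.1],[0,-9.9,0],8],
    [[3.6,0,-0.7],[0,-9.9,0],8],
    [[3.5,0,-1.3],[0,-9.9,0],7],
    [[3.2,0,-1.9],[0,-9.9,0],6]
  ]
}}

```text
t: 30.58
eef_pos: [582.9, -49.0, 339.0]
tcp_rot: [-1.563, -0.001, -0.69]
ft_force: [1.1, -0.1, 0.3]
opening: 0.687
```

>>> {"name": "apply_moves", "arguments": {
  "increments": [
    [[2.8,0,-2.4],[0,-9.9,0],6],
    [[2.3,0,-2.9],[0,-9.9,0],6],
    [[1.8,0,-3.2],[0,-9.9,0],6],
    [[1.2,0,-3.5],[0,-9.9,0],6],
    [[0.4,0,-2.5],[0,-9.9,0],6]
  ]
}}

```text
t: 31.2
eef_pos: [613.7, -226.4, 337.2]
tcp_rot: [-1.566, -0.006, 0.202]
ft_force: [0.0, 0.9, -0.4]
opening: 0.632
```

```bash
python3 - <<'E'
from h import *
st,pic=shot('wrist');print(st['eef_pos'],st['tcp_rot'],st['opening']);find(st,pic,['grip'],.3)
st,pic=shot('side');find(st,pic,['grip','cup_1_mid','cup_2_mid','cup_3_mid'],.3)
line(606,-229,248,0.16,4)
E
```

```text
[ 613.66597721 -226.42656578  337.2430406 ] [-1.56562726 -0.00624292  0.202032  ] 0.6317435655629099
grip 0.57 [ 605. -231.  263.] [313, 242]
grip 0.73 [ 607. -230.  266.] [398, 244]
cup_1_mid 0.94 [350. -66.  30.] [260, 306]
cup_1_mid 0.69 [635.  68.  45.] [348, 241]
cup_1_mid 0.67 [355.  55.  32.] [249, 273]
cup_1_mid 0.44 [ 404. -311.   26.] [318, 381]
cup_2_mid 0.87 [ 325. -186.   32.] [263, 346]
cup_2_mid 0.65 [637.   0.  46.] [359, 256]
cup_3_mid 0.67 [644. 139.  42.] [341, 227]
turn 0.52 fix roll -0.29 dz 89.86127577455125
[-0.2, 2.2, -0.1]
[-0.2, 2.2, -0.1]
[-0.2, 2.2, -0.1]
[-0.2, 2.2, -0.1]
```

>>> {"name": "apply_moves", "arguments": {
  "increments": [
    [[-0.9,0,-0.3],[0,0,0],6],
    [[0,2.5,0],[0,0,0],6],
    [[0,3.5,0],[0,0,0],6],
    [[0,2.5,0],[0,0,0],6],
    [[0,0,0],[0,0,0],6]
  ]
}}

```text
t: 32.17
eef_pos: [603.9, -226.1, 252.8]
tcp_rot: [-1.568, -0.009, 0.195]
ft_force: [-1.0, -0.2, 0.3]
opening: 0.633
```

>>> {"name": "apply_moves", "arguments": {
  "increments": [
    [[0,0,0],[0,0,0],1],
    [[0,0,0],[0,0,0],1],
    [[0,0,0],[0,0,0],1],
    [[0,0,0],[0,0,0],1],
    [[0,0,0],[0,0,0],1]
  ]
}}

```text
t: 32.8
eef_pos: [604.4, -226.7, 256.8]
tcp_rot: [-1.571, -0.013, 0.194]
ft_force: [0.0, -1.3, -1.6]
opening: 0.229
```

>>> {"name": "apply_moves", "arguments": {
  "increments": [
    [[0,0,0],[0,0,0],1],
    [[0,0,0],[0,0,0],1],
    [[0,0,0],[0,0,0],1],
    [[0,0,0],[0,0,0],1],
    [[0,0,0],[0,0,0],1]
  ]
}}

```text
t: 33.42
eef_pos: [604.4, -226.7, 256.8]
tcp_rot: [-1.571, -0.013, 0.194]
ft_force: [-0.5, 0.0, 0.4]
opening: 0.227
```

```bash
python3 - <<'E'
from h import *
H=np.array([901.,0.]);F=np.array([646.,69.]);u=F-H;th=np.degrees(np.arctan2(u[1],u[0]));print(np.hypot(*u),th, H+375*u/np.hypot(*u))
arc(th,20,-27)
E
```

```text
264.1703995530158 164.8590161649231 [539.0177334   97.94814273]
373.32279465840855 217.3904097116327
[np.float64(-0.7), 0, np.float64(1.6)] [0, 1.35, 0]
[np.float64(-0.7), 0, np.float64(1.6)] [0, 1.35, 0]
[np.float64(-0.7), 0, np.float64(1.6)] [0, 1.35, 0]
[np.float64(-0.6), 0, np.float64(1.6)] [0, 1.35, 0]
[np.float64(-0.6), 0, np.float64(1.6)] [0, 1.35, 0]
[np.float64(-0.5), 0, np.float64(1.6)] [0, 1.35, 0]
[np.float64(-0.5), 0, np.float64(1.6)] [0, 1.35, 0]
[np.float64(-0.5), 0, np.float64(1.6)] [0, 1.35, 0]
[np.float64(-0.4), 0, np.float64(1.7)] [0, 1.35, 0]
[np.float64(-0.4), 0, np.float64(1.7)] [0, 1.35, 0]
[np.float64(-0.4), 0, np.float64(1.7)] [0, 1.35, 0]
[np.float64(-0.3), 0, np.float64(1.7)] [0, 1.35, 0]
[np.float64(-0.3), 0, np.float64(1.7)] [0, 1.35, 0]
[np.float64(-0.2), 0, np.float64(1.7)] [0, 1.35, 0]
[np.float64(-0.2), 0, np.float64(1.7)] [0, 1.35, 0]
[np.float64(-0.2), 0, np.float64(1.7)] [0, 1.35, 0]
[np.float64(-0.1), 0, np.float64(1.7)] [0, 1.35, 0]
[np.float64(-0.1), 0, np.float64(1.7)] [0, 1.35, 0]
[np.float64(-0.1), 0, np.float64(1.7)] [0, 1.35, 0]
[np.float64(-0.0), 0, np.float64(1.7)] [0, 1.35, 0]
```

>>> {"name": "apply_moves", "arguments": {
  "increments": [
    [[-0.5,0,1.2],[0,1.3,0],1],
    [[-0.7,0,1.6],[0,1.3,0],1],
    [[-0.7,0,1.6],[0,1.3,0],1],
    [[-0.6,0,1.6],[0,1.3,0],1],
    [[-0.6,0,1.6],[0,1.3,0],1]
  ]
}}

```text
t: 34.05
eef_pos: [560.7, -155.3, 256.7]
tcp_rot: [-1.573, -0.013, 0.07]
ft_force: [4.3, 0.2, -1.8]
opening: 0.226
```

>>> {"name": "apply_moves", "arguments": {
  "increments": [
    [[-0.5,0,1.6],[0,1.3,0],1],
    [[-0.5,0,1.6],[0,1.3,0],1],
    [[-0.5,0,1.6],[0,1.3,0],1],
    [[-0.4,0,1.7],[0,1.3,0],1],
    [[-0.4,0,1.7],[0,1.3,0],1]
  ]
}}

```text
t: 34.67
eef_pos: [532.6, -70.8, 256.7]
tcp_rot: [-1.572, -0.013, -0.053]
ft_force: [3.7, -1.6, -0.7]
opening: 0.227
```

```bash
python3 - <<'E'
from h import *
arc(164.9,8,-11)
E
```

```text
375.176558694766 190.87903025810232
[np.float64(-0.5), 0, np.float64(2.1)] [0, 1.38, 0]
[np.float64(-0.4), 0, np.float64(2.1)] [0, 1.38, 0]
[np.float64(-0.3), 0, np.float64(2.1)] [0, 1.38, 0]
[np.float64(-0.2), 0, np.float64(2.1)] [0, 1.38, 0]
[np.float64(-0.2), 0, np.float64(2.1)] [0, 1.38, 0]
[np.float64(-0.1), 0, np.float64(2.1)] [0, 1.38, 0]
[np.float64(-0.0), 0, np.float64(2.1)] [0, 1.38, 0]
[np.float64(0.0), 0, np.float64(2.1)] [0, 1.38, 0]
```

>>> {"name": "apply_moves", "arguments": {
  "increments": [
    [[-0.4,0,1.8],[0,1.3,0],1],
    [[-0.4,0,1.8],[0,1.3,0],1],
    [[-0.3,0,1.8],[0,1.3,0],1],
    [[-0.2,0,1.8],[0,1.3,0],1],
    [[-0.2,0,1.8],[0,1.3,0],1]
  ]
}}

```text
t: 35.3
eef_pos: [525.1, 23.7, 256.7]
tcp_rot: [-1.571, -0.015, -0.175]
ft_force: [4.9, -2.9, -2.2]
opening: 0.227
```

>>> {"name": "apply_moves", "arguments": {
  "increments": [
    [[-0.1,0,1.8],[0,1.3,0],1],
    [[-0.1,0,1.8],[0,1.3,0],1],
    [[0,0,1.4],[0,1.3,0],1],
    [[0,0,0.7],[0,0,0],1],
    [[0,0,0],[0,0,0],1]
  ]
}}

```text
t: 35.92
eef_pos: [532.6, 83.1, 256.7]
tcp_rot: [-1.571, -0.015, -0.248]
ft_force: [4.1, 0.8, -2.0]
opening: 0.224
```

```bash
python3 - <<'E'
from h import *
st=readout.state();print(st['eef_pos'],st['ft_force'])
st,pic=shot('side');find(st,pic,['grip','cone','cup_1_mid','cup_2_mid','cup_3_mid'],.3)
st,pic=shot('wrist');find(st,pic,['grip','field'],.3)
E
```

```text
[532.55082893  83.12695704 256.70267939] [ 4.06430406  0.83075297 -2.04468217]
grip 0.63 [538.  83. 265.] [311, 175]
cone 0.65 [640.  61. 148.] [352, 211]
cup_1_mid 0.88 [638.  69.  47.] [349, 241]
cup_1_mid 0.78 [352. -65.  31.] [261, 305]
cup_1_mid 0.73 [637.  -1.  47.] [359, 256]
cup_1_mid 0.62 [353.  53.  30.] [249, 274]
cup_2_mid 0.62 [ 328. -191.   31.] [265, 347]
cup_2_mid 0.6 [639.  -2.  47.] [360, 256]
cup_2_mid 0.57 [497. 370.   2.] [269, 207]
cup_3_mid 0.58 [645. 137.  43.] [341, 227]
cup_3_mid 0.54 [ 529. -444.   -1.] [403, 424]
cup_3_mid 0.39 [534.  85. 268.] [309, 174]
grip 0.55 [537.  79. 261.] [313, 327]
```

>>> {"name": "apply_moves", "arguments": {
  "increments": [
    [[0,0,0.7],[0,0,0],1],
    [[0,0,0.5],[0,0,0],1],
    [[0,0,0],[0,0,0],1],
    [[0,0,0],[0,0,0],3],
    [[0,0,0],[0,0,0],5]
  ]
}}

```text
t: 37.0
eef_pos: [535.5, 95.1, 256.8]
tcp_rot: [-1.571, -0.014, -0.249]
ft_force: [0.6, 1.0, -0.1]
opening: 0.369
```

>>> {"name": "apply_moves", "arguments": {
  "increments": [
    [[0,0,0],[0,0,0],5],
    [[0,0,0],[0,0,0],5],
    [[0,-2,0],[0,0,0],5],
    [[0,-4,0],[0,0,0],5],
    [[0,-2.5,0],[0,0,0],5]
  ]
}}

```text
t: 37.62
eef_pos: [534.0, 95.1, 342.3]
tcp_rot: [-1.572, -0.011, -0.249]
ft_force: [0.2, 0.5, -0.3]
opening: 0.525
```

```bash
python3 - <<'E'
from h import *
st=readout.state();print(st['eef_pos'],st['opening'],st['joints'].round(2))
st,pic=shot('side','s5.png');find(st,pic,['grip','cone','press','cup_1_mid','cup_2_mid','cup_3_mid'],.5)
line(500,-314,340,-1.571,12)
E
```

```text
[534.02831003  95.10508551 342.2513948 ] 0.524906633361789 [ 0.06  0.26  1.58 -0.    1.29 -1.26]
grip 0.83 [543.  95. 266.] [311, 172]
cone 0.77 [641.  69. 148.] [351, 209]
press 0.92 [ 499. -315.   59.] [362, 359]
press 0.61 [645. 142.  44.] [341, 226]
cup_1_mid 0.95 [351.  53.  33.] [248, 274]
cup_1_mid 0.87 [347. -65.  32.] [259, 306]
cup_1_mid 0.65 [640.  66.  48.] [350, 241]
cup_2_mid 0.98 [ 326. -188.   31.] [264, 347]
cup_3_mid 0.62 [644. 141.  42.] [341, 227]
turn 6.31 fix roll 0.13 dz -0.6481188368293829
[0.6, -0.0, -3.4]
[0.9, -0.0, -3.3]
[1.3, -0.0, -3.2]
[1.6, -0.0, -3.0]
[2.0, -0.0, -2.8]
[2.2, -0.0, -2.6]
[2.5, -0.0, -2.3]
[2.8, -0.0, -2.0]
[3.0, -0.0, -1.7]
[3.1, -0.0, -1.4]
[3.3, -0.0, -1.0]
[3.4, -0.0, -0.7]
```

View pics/s5.png

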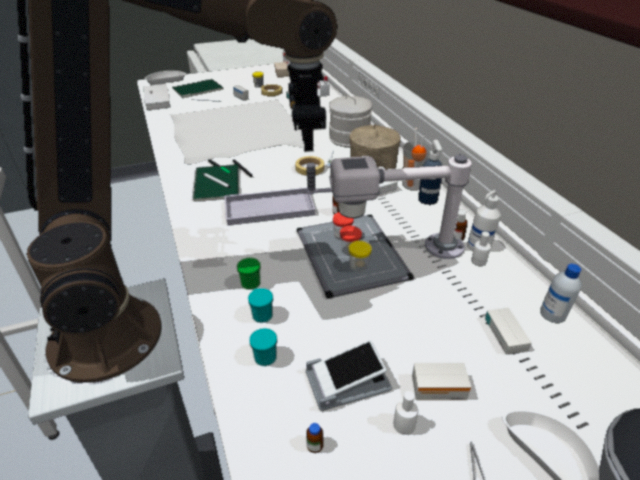

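The side view shows the cone at (351,209), which is within about 5 mm of the cross, and the cups undisturbed. Next is the pedal.

>>> {"name": "apply_moves", "arguments": {
  "increments": [
    [[0.7,0,-3.5],[0,0,0],3],
    [[0.7,0,-4.1],[0,0,0],0],
    [[0.7,0,-4.1],[0,0,0],0],
    [[0.7,0,-4.1],[0,0,0],0],
    [[0.7,0,-4.1],[0,0,0],0]
  ]
}}

```text
t: 38.6
eef_pos: [517.6, -109.7, 335.1]
tcp_rot: [-1.573, -0.0, -0.244]
ft_force: [0.2, -0.0, 0.1]
opening: 0.055
```

>>> {"name": "apply_moves", "arguments": {
  "increments": [
    [[0.7,2,-4.1],[0,0,0],0],
    [[0.7,3,-4.1],[0,0,0],0],
    [[0.7,4,-4.1],[0,0,0],0],
    [[0.7,4,-4.1],[0,0,0],0],
    [[0.4,3,-3.2],[0,0,0],0]
  ]
}}

```text
t: 39.22
eef_pos: [499.7, -314.9, 168.8]
tcp_rot: [-1.572, 0.0, -0.245]
ft_force: [0.2, -0.0, -0.1]
opening: 0.005
```

```bash
python3 - <<'E'
from h import *
st,pic=shot('wrist');print(st['eef_pos'],st['tcp_rot'],st['opening']);find(st,pic,['press','pedal_hinge'],.4)
st,pic=shot('side');find(st,pic,['cone','grip'],.5)
line(500,-315,66,-.249,3)
E
```

```text
[ 499.69778932 -314.94709009  168.82268462] [-1.57245927e+00  7.41850727e-05 -2.44533880e-01] 0.005270965928124845
press 0.57 [ 500. -314.   57.] [321, 241]
pedal_hinge 0.71 [ 407. -313.   27.] [290, 105]
turn 0.11 fix roll 0.16 dz 106.20515136755787
[-0.0, 3.5, -0.1]
[-0.0, 3.5, -0.1]
[-0.0, 3.5, -0.1]
```

>>> {"name": "apply_moves", "arguments": {
  "increments": [
    [[0,3.5,0],[0,0,0],0],
    [[0,3.5,0],[0,0,0],0],
    [[0,1.5,0],[0,0,0],0],
    [[0,0,0],[0,0,0],0],
    [[0,0,0],[0,0,0],0]
  ]
}}

```text
t: 40.15
eef_pos: [505.2, -311.0, 92.2]
tcp_rot: [-1.578, -0.013, -0.238]
ft_force: [0.4, 0.0, -0.0]
opening: 0.004
```

>>> {"name": "apply_moves", "arguments": {
  "increments": [
    [[0,0.8,0],[0,0,0],0],
    [[0,0.8,0],[0,0,0],0],
    [[0,0.8,0],[0,0,0],0],
    [[0,0.6,0],[0,0,0],0],
    [[0,0.5,0],[0,0,0],0]
  ]
}}

```text
t: 40.78
eef_pos: [506.9, -312.1, 57.2]
tcp_rot: [-1.58, -0.017, -0.238]
ft_force: [3.3, 1.9, 4.1]
opening: 0.005
```

>>> {"name": "apply_moves", "arguments": {
  "increments": [
    [[0,0.7,0],[0,0,0],0],
    [[0,0.7,0],[0,0,0],0],
    [[0,0.6,0],[0,0,0],0],
    [[0,0.6,0],[0,0,0],0],
    [[0,0.5,0],[0,0,0],0]
  ]
}}

```text
t: 41.4
eef_pos: [510.0, -313.0, 35.1]
tcp_rot: [-1.582, -0.026, -0.237]
ft_force: [-22.4, 13.7, 78.6]
opening: 0.007
```

>>> {"name": "apply_moves", "arguments": {
  "increments": [
    [[0,-0.1,0],[0,0,0],0],
    [[0,0,0],[0,0,0],0],
    [[0,0,0],[0,0,0],0],
    [[0,0,0],[0,0,0],0],
    [[0,0,0],[0,0,0],0]
  ]
}}

```text
t: 42.02
eef_pos: [509.2, -312.7, 40.8]
tcp_rot: [-1.584, -0.028, -0.237]
ft_force: [-0.9, 0.7, 6.9]
opening: 0.003
```

>>> {"name": "apply_moves", "arguments": {
  "increments": [
    [[0,0.4,0],[0,0,0],0],
    [[0,0.4,0],[0,0,0],0],
    [[0,0.3,0],[0,0,0],0],
    [[0,0.3,0],[0,0,0],0],
    [[0,0.3,0],[0,0,0],0]
  ]
}}

```text
t: 42.65
eef_pos: [509.8, -312.9, 36.6]
tcp_rot: [-1.587, -0.033, -0.235]
ft_force: [-9.7, 7.3, 39.6]
opening: 0.006
```

>>> {"name": "apply_moves", "arguments": {
  "increments": [
    [[0,0.3,0],[0,0,0],0],
    [[0,0.3,0],[0,0,0],0],
    [[0,0.3,0],[0,0,0],0],
    [[0,0.3,0],[0,0,0],0],
    [[0,0.3,0],[0,0,0],0]
  ]
}}

```text
t: 43.28
eef_pos: [509.8, -312.8, 36.5]
tcp_rot: [-1.59, -0.038, -0.234]
ft_force: [-9.5, 7.8, 40.6]
opening: 0.003
```

>>> {"name": "apply_moves", "arguments": {
  "increments": [
    [[0,0.3,0],[0,0,0],0],
    [[0,0.3,0],[0,0,0],0],
    [[0,0.3,0],[0,0,0],0],
    [[0,0.3,0],[0,0,0],0],
    [[0,0.3,0],[0,0,0],0]
  ]
}}

```text
t: 43.9
eef_pos: [509.8, -312.8, 36.6]
tcp_rot: [-1.594, -0.044, -0.233]
ft_force: [-10.5, 7.3, 40.7]
opening: 0.006
```

```bash
python3 - <<'E'
from h import *
st,pic=shot('side','s6.png');print(st['eef_pos'],st['ft_force']);find(st,pic,['cone','grip','cup_1_mid','cup_2_mid','cup_3_mid'],.4)
E
```

```text
[ 509.78620536 -312.83779998   36.55988163] [-10.50839458   7.30659367  40.73249844]
cup_1_mid 0.71 [348. -69.  28.] [260, 308]
cup_2_mid 0.81 [ 327. -187.   32.] [264, 346]
```

View pics/s6.png

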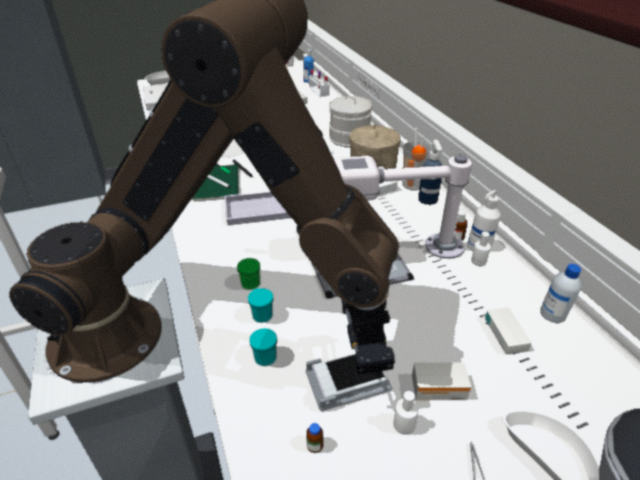

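The side view shows the fingertips on the pedal tread at (375,355). The pedal has been at its stop for over 1.2 s. I'll release it now and check the cups.

>>> {"name": "apply_moves", "arguments": {
  "increments": [
    [[0,-1,0],[0,0,0],0],
    [[0,-2.5,0],[0,0,0],0],
    [[0,-4,0],[0.6,0,1.2],0],
    [[0,-5,0],[0.7,0,1.3],2],
    [[-0.3,-5,2],[0,0,0],5]
  ]
}}

```text
t: 44.82
eef_pos: [505.0, -289.1, 212.7]
tcp_rot: [-1.568, 0.01, -0.234]
ft_force: [0.2, 0.4, 0.2]
opening: 0.158
```

>>> {"name": "apply_moves", "arguments": {
  "increments": [
    [[-0.6,-5,3.5],[0,0,0],6],
    [[-0.7,-5,4],[0,0,0],6],
    [[-0.7,-3,4.1],[0,0,0],6],
    [[-0.7,0,4.1],[0,0,0],6],
    [[-0.7,0,4.1],[0,0,0],6]
  ]
}}

```text
t: 45.45
eef_pos: [518.8, -87.0, 347.6]
tcp_rot: [-1.569, 0.007, -0.238]
ft_force: [-0.1, -1.1, -0.4]
opening: 0.621
```

```bash
python3 - <<'E'
from h import *
st,pic=shot('side');print(st['eef_pos'],st['tcp_rot'],st['opening']);find(st,pic,['cone','grip','press','cup_1_mid','cup_2_mid','cup_3_mid'],.4)
line(540,96,342,-.249,5)
E
```

```text
[518.80101968 -86.99948935 347.59181022] [-1.56919188  0.00666415 -0.23777014] 0.6211455240927138
cone 0.9 [642.  70. 149.] [351, 209]
grip 0.71 [ 529. -444.   -1.] [402, 424]
grip 0.59 [538.  96. 267.] [310, 172]
press 0.61 [ 501. -315.   60.] [363, 358]
cup_1_mid 0.86 [354.  56.  36.] [249, 272]
cup_1_mid 0.8 [349. -65.  30.] [259, 306]
cup_1_mid 0.67 [637.  68.  46.] [348, 241]
cup_2_mid 0.81 [ 324. -186.   32.] [263, 346]
cup_2_mid 0.78 [638.  -2.  45.] [359, 257]
cup_3_mid 0.69 [644. 139.  41.] [341, 227]
turn 0.12 fix roll -0.09 dz 5.1974855395541795
[-0.5, 0.1, 3.7]
[-0.5, 0.1, 3.7]
[-0.5, 0.1, 3.7]
[-0.5, 0.1, 3.7]
[-0.5, 0.1, 3.7]
```

>>> {"name": "apply_moves", "arguments": {
  "increments": [
    [[-0.5,0,3.7],[0,0,0],6],
    [[-0.5,0,3.7],[0,0,0],6],
    [[-0.5,0,3.7],[0,0,0],6],
    [[-0.5,0,3.7],[0,0,0],6],
    [[-0.3,0,2.3],[0,0,0],6]
  ]
}}

```text
t: 46.42
eef_pos: [539.1, 80.2, 345.9]
tcp_rot: [-1.57, 0.01, -0.25]
ft_force: [0.3, -0.4, -0.1]
opening: 0.626
```

>>> {"name": "apply_moves", "arguments": {
  "increments": [
    [[0,0,0],[0,0,0],6],
    [[0,0,0],[0,0,0],6],
    [[0,0,0],[0,0,0],6],
    [[0,0,0],[0,0,0],6],
    [[0,0,0],[0,0,0],6]
  ]
}}

```text
t: 47.05
eef_pos: [539.6, 77.0, 345.2]
tcp_rot: [-1.571, 0.011, -0.253]
ft_force: [0.1, 0.1, -0.4]
opening: 0.629
```

```bash
python3 - <<'E'
from h import *
st,pic=shot('wrist');print(st['eef_pos'],st['tcp_rot'],st['opening']);find(st,pic,['grip'],.3)
line(540,96,250,-.249,4)
E
```

```text
[539.55428841  76.97526862 345.21335289] [-1.57131433  0.01076408 -0.25290999] 0.6285879935665506
grip 0.62 [646.  70.  47.] [335, 284]
grip 0.57 [542.  96. 265.] [350, 252]
turn -0.05 fix roll 0.03 dz 95.20374407034285
[-0.1, 2.4, 0.5]
[-0.1, 2.4, 0.5]
[-0.1, 2.4, 0.5]
[-0.1, 2.4, 0.5]
```

>>> {"name": "apply_moves", "arguments": {
  "increments": [
    [[-0.3,0,1.9],[0,0,0],6],
    [[0,2,0],[0,0,0],6],
    [[0,3.5,0],[0,0,0],6],
    [[0,2.8,0],[0,0,0],6],
    [[0,0.8,0],[0,0,0],5]
  ]
}}

```text
t: 47.78
eef_pos: [541.2, 101.7, 253.0]
tcp_rot: [-1.57, 0.008, -0.251]
ft_force: [-0.1, 0.6, -0.6]
opening: 0.576
```

>>> {"name": "apply_moves", "arguments": {
  "increments": [
    [[0,0,0],[0,0,0],1],
    [[0,0,0],[0,0,0],1],
    [[0,0,0],[0,0,0],1],
    [[0,0,0],[0,0,0],1],
    [[0,0,0],[0,0,0],1]
  ]
}}

```text
t: 48.4
eef_pos: [541.9, 102.5, 254.9]
tcp_rot: [-1.569, 0.006, -0.251]
ft_force: [1.6, 0.3, -5.5]
opening: 0.227
```

>>> {"name": "apply_moves", "arguments": {
  "increments": [
    [[0,0,0],[0,0,0],1],
    [[0,0,0],[0,0,0],1],
    [[0,0,0],[0,0,0],1],
    [[0,0,0],[0,0,0],1],
    [[0,0,0],[0,0,0],1]
  ]
}}

```text
t: 49.02
eef_pos: [541.9, 102.5, 255.0]
tcp_rot: [-1.569, 0.006, -0.251]
ft_force: [0.6, -0.1, -3.3]
opening: 0.225
```

```bash
python3 - <<'E'
from h import *
st=readout.state();print(st['eef_pos'],st['tcp_rot'],st['opening'])
arc(218,20,25)
E
```

```text
[541.92529117 102.50520463 254.951079  ] [-1.56891792  0.00613504 -0.25093932] 0.22459267400147045
373.4192864594061 164.06752336913556
[np.float64(-0.0), 0, np.float64(-1.8)] [0, -1.25, 0]
[np.float64(0.0), 0, np.float64(-1.8)] [0, -1.25, 0]
[np.float64(0.1), 0, np.float64(-1.8)] [0, -1.25, 0]
[np.float64(0.1), 0, np.float64(-1.8)] [0, -1.25, 0]
[np.float64(0.2), 0, np.float64(-1.7)] [0, -1.25, 0]
[np.float64(0.2), 0, np.float64(-1.7)] [0, -1.25, 0]
[np.float64(0.3), 0, np.float64(-1.7)] [0, -1.25, 0]
[np.float64(0.3), 0, np.float64(-1.7)] [0, -1.25, 0]
[np.float64(0.3), 0, np.float64(-1.7)] [0, -1.25, 0]
[np.float64(0.4), 0, np.float64(-1.7)] [0, -1.25, 0]
[np.float64(0.4), 0, np.float64(-1.7)] [0, -1.25, 0]
[np.float64(0.5), 0, np.float64(-1.7)] [0, -1.25, 0]
[np.float64(0.5), 0, np.float64(-1.7)] [0, -1.25, 0]
[np.float64(0.6), 0, np.float64(-1.7)] [0, -1.25, 0]
[np.float64(0.6), 0, np.float64(-1.7)] [0, -1.25, 0]
[np.float64(0.6), 0, np.float64(-1.6)] [0, -1.25, 0]
[np.float64(0.7), 0, np.float64(-1.6)] [0, -1.25, 0]
[np.float64(0.7), 0, np.float64(-1.6)] [0, -1.25, 0]
[np.float64(0.8), 0, np.float64(-1.6)] [0, -1.25, 0]
[np.float64(0.8), 0, np.float64(-1.6)] [0, -1.25, 0]
```

>>> {"name": "apply_moves", "arguments": {
  "increments": [
    [[0,0,-1.2],[0,-1.2,0],1],
    [[0,0,-1.8],[0,-1.2,0],1],
    [[0.1,0,-1.8],[0,-1.2,0],1],
    [[0.1,0,-1.8],[0,-1.2,0],1],
    [[0.2,0,-1.7],[0,-1.2,0],1]
  ]
}}

```text
t: 49.65
eef_pos: [527.2, 20.7, 254.9]
tcp_rot: [-1.567, 0.009, -0.138]
ft_force: [-3.7, 2.2, -2.0]
opening: 0.224
```

>>> {"name": "apply_moves", "arguments": {
  "increments": [
    [[0.2,0,-1.7],[0,-1.2,0],1],
    [[0.3,0,-1.7],[0,-1.2,0],1],
    [[0.3,0,-1.7],[0,-1.2,0],1],
    [[0.3,0,-1.7],[0,-1.2,0],1],
    [[0.4,0,-1.7],[0,-1.2,0],1]
  ]
}}

```text
t: 50.28
eef_pos: [531.3, -66.8, 254.9]
tcp_rot: [-1.565, 0.014, -0.026]
ft_force: [-3.6, 0.4, -0.5]
opening: 0.229
```

```bash
python3 - <<'E'
from h import *
st=readout.state();print(st['opening'],st['ft_force'])
arc(218,10,12)
E
```

```text
0.22878340232839697 [-3.58824576  0.36101809 -0.50306014]
375.68939245945467 190.23624716600207
[np.float64(0.4), 0, np.float64(-1.8)] [0, -1.2, 0]
[np.float64(0.5), 0, np.float64(-1.8)] [0, -1.2, 0]
[np.float64(0.5), 0, np.float64(-1.7)] [0, -1.2, 0]
[np.float64(0.6), 0, np.float64(-1.7)] [0, -1.2, 0]
[np.float64(0.6), 0, np.float64(-1.7)] [0, -1.2, 0]
[np.float64(0.7), 0, np.float64(-1.7)] [0, -1.2, 0]
[np.float64(0.7), 0, np.float64(-1.7)] [0, -1.2, 0]
[np.float64(0.7), 0, np.float64(-1.7)] [0, -1.2, 0]
[np.float64(0.8), 0, np.float64(-1.6)] [0, -1.2, 0]
[np.float64(0.8), 0, np.float64(-1.6)] [0, -1.2, 0]
```

>>> {"name": "apply_moves", "arguments": {
  "increments": [
    [[0.4,0,-1.8],[0,-1.2,0],1],
    [[0.5,0,-1.8],[0,-1.2,0],1],
    [[0.5,0,-1.7],[0,-1.2,0],1],
    [[0.6,0,-1.7],[0,-1.2,0],1],
    [[0.6,0,-1.7],[0,-1.2,0],1]
  ]
}}

```text
t: 50.9
eef_pos: [557.3, -155.5, 254.9]
tcp_rot: [-1.564, 0.017, 0.085]
ft_force: [1.0, 2.0, -2.8]
opening: 0.229
```

>>> {"name": "apply_moves", "arguments": {
  "increments": [
    [[0.7,0,-1.7],[0,-1.2,0],1],
    [[0.7,0,-1.7],[0,-1.2,0],1],
    [[0.7,0,-1.7],[0,-1.2,0],1],
    [[0.8,0,-1.6],[0,-1.2,0],1],
    [[0.6,0,-1.2],[0,0,0],1]
  ]
}}

```text
t: 51.52
eef_pos: [602.2, -232.2, 255.0]
tcp_rot: [-1.564, 0.018, 0.174]
ft_force: [-1.7, 1.9, 0.3]
opening: 0.223
```

>>> {"name": "apply_moves", "arguments": {
  "increments": [
    [[0,0,0],[0,0,0],1],
    [[0,0,0],[0,0,0],5],
    [[0,0,0],[0,0,0],5],
    [[0,0,0],[0,0,0],5],
    [[0,0,0],[0,0,0],5]
  ]
}}

```text
t: 52.15
eef_pos: [602.3, -231.3, 255.5]
tcp_rot: [-1.564, 0.017, 0.172]
ft_force: [-0.4, 0.4, 0.7]
opening: 0.517
```

```bash
python3 - <<'E'
from h import *
st,pic=shot('side');print(st['eef_pos'],st['tcp_rot'],st['opening']);find(st,pic,['cone','grip','press','cup_1_mid','cup_2_mid','cup_3_mid'],.4)
E
```

```text
[ 602.33984308 -231.31367546  255.48935431] [-1.56361519  0.0167782   0.17235284] 0.5165441147978964
cone 0.88 [ 691. -165.  147.] [413, 260]
grip 0.72 [ 609. -228.  268.] [399, 242]
press 0.7 [ 498. -313.   58.] [361, 359]
cup_1_mid 0.64 [347. -65.  33.] [259, 305]
cup_1_mid 0.63 [641.  68.  43.] [350, 242]
cup_2_mid 0.96 [640.  -3.  49.] [360, 255]
cup_2_mid 0.8 [ 324. -187.   32.] [263, 346]
cup_3_mid 0.67 [642. 140.  42.] [340, 227]
```

>>> {"name": "apply_moves", "arguments": {
  "increments": [
    [[0,-2,0],[0,0,0],5],
    [[0,-4,0],[0,0,0],5],
    [[0,-2,0],[0,0,0],6],
    [[0,0,0],[0,0,0],8],
    [[0,0,0],[0,0,0],8]
  ]
}}

```text
t: 53.12
eef_pos: [603.5, -231.9, 335.8]
tcp_rot: [-1.562, 0.019, 0.172]
ft_force: [-0.2, 0.1, -0.4]
opening: 0.785
```

```bash
python3 - <<'E'
from h import *
print(readout.state()['eef_pos'],readout.state()['tcp_rot'])
line(640,139,340,-1.571,11)
E
```

```text
[ 603.4566026  -231.89922613  335.82268481] [-1.5621158   0.0189627   0.17197953]
turn 9.08 fix roll -0.5 dz -4.177315187200918
[0.9, -0.0, 3.3]
[0.4, -0.0, 3.4]
[-0.2, -0.0, 3.4]
[-0.7, -0.0, 3.3]
[-1.2, -0.0, 3.2]
[-1.7, -0.0, 2.9]
[-2.1, -0.0, 2.6]
[-2.5, -0.0, 2.3]
[-2.8, -0.0, 1.8]
[-3.1, -0.0, 1.4]
[-3.3, -0.0, 0.9]
```

>>> {"name": "apply_moves", "arguments": {
  "increments": [
    [[0.9,0,3.3],[-0.5,9,-1],8],
    [[0.4,0,3.4],[0,9,0],8],
    [[-0.2,0,3.4],[0,9,0],8],
    [[-0.7,0,3.3],[0,9,0],8],
    [[-1.2,0,3.2],[0,9,0],8]
  ]
}}

```text
t: 53.75
eef_pos: [619.8, -59.6, 328.9]
tcp_rot: [-1.576, 0.008, -0.642]
ft_force: [0.0, -0.2, -0.1]
opening: 0.842
```

>>> {"name": "apply_moves", "arguments": {
  "increments": [
    [[-1.7,0,2.9],[0,9,0],8],
    [[-2.1,0,2.6],[0,9,0],8],
    [[-2.5,0,2.3],[0,9,0],8],
    [[-2.8,0,1.8],[0,9,0],8],
    [[-3.1,0,1.4],[0,9,0],8]
  ]
}}

```text
t: 54.38
eef_pos: [640.5, 112.9, 322.2]
tcp_rot: [-1.589, 0.003, -1.454]
ft_force: [0.2, -0.4, -0.2]
opening: 0.839
```

>>> {"name": "apply_moves", "arguments": {
  "increments": [
    [[-2.3,2,0.5],[0,8,0],8],
    [[0,4,0],[0,0,0],8],
    [[0,5,0],[0,0,0],8],
    [[0,4,0],[0,0,0],8],
    [[0,2,0],[0,0,0],8]
  ]
}}

```text
t: 55.0
eef_pos: [637.4, 140.3, 142.5]
tcp_rot: [-1.594, -0.0, -1.597]
ft_force: [0.2, -0.3, -0.1]
opening: 0.84
```

```bash
python3 - <<'E'
from h import *
st,pic=shot('wrist');print(st['eef_pos'],st['tcp_rot'],st['opening']);find(st,pic,['cup_3_mid','cup_1_mid'],.3)
line(644,139,43,-1.571,4)
E
```

```text
[637.38862823 140.2962171  142.51306004] [-1.59408646e+00 -4.68244792e-05 -1.59729238e+00] 0.8402968954546961
turn -0.38 fix roll 1.26 dz 101.4914163418697
[0.0, 2.5, 0.1]
[0.0, 2.5, 0.1]
[0.0, 2.5, 0.1]
[0.0, 2.5, 0.1]
```

>>> {"name": "apply_moves", "arguments": {
  "increments": [
    [[0,2,0.7],[1.2,0,0],8],
    [[0,3.5,0],[0,0,0],8],
    [[0,2.8,0],[0,0,0],8],
    [[0,1,0],[0,0,0],8],
    [[0,0,0],[0,0,0],8]
  ]
}}

```text
t: 55.78
eef_pos: [648.4, 140.5, 55.2]
tcp_rot: [-1.562, 0.001, -1.598]
ft_force: [-0.1, 0.5, -0.4]
opening: 0.842
```

>>> {"name": "apply_moves", "arguments": {
  "increments": [
    [[0,0.8,-0.4],[0,0,0],8],
    [[0,0.6,0],[0,0,0],8],
    [[0,0,0],[0,0,0],4],
    [[0,0,0],[0,0,0],4],
    [[0,0,0],[0,0,0],4]
  ]
}}

```text
t: 56.4
eef_pos: [645.8, 140.8, 43.6]
tcp_rot: [-1.557, 0.002, -1.597]
ft_force: [0.0, -0.0, -0.5]
opening: 0.623
```

>>> {"name": "apply_moves", "arguments": {
  "increments": [
    [[0,0,0],[0,0,0],4],
    [[0,0,0],[0,0,0],4],
    [[0,0,0],[0,0,0],4],
    [[0,0,0],[0,0,0],4],
    [[0,0,0],[0,0,0],4]
  ]
}}

```text
t: 57.02
eef_pos: [645.7, 140.8, 43.6]
tcp_rot: [-1.557, 0.002, -1.598]
ft_force: [-0.1, 0.5, -0.2]
opening: 0.62
```

```bash
python3 - <<'E'
from h import *
s=readout.state();print(s['eef_pos'],s['opening'])
line(587,355,s['eef_pos'][2],-1.571,6)
E
```

```text
[645.69897432 140.79402862  43.61546657] 0.6203893626767855
turn -0.25 fix roll -0.77 dz 0.0
[-3.5, -0.0, -1.1]
[-3.5, -0.0, -1.1]
[-3.6, -0.0, -1.0]
[-3.6, -0.0, -1.0]
[-3.6, -0.0, -1.0]
[-3.6, -0.0, -1.0]
```

>>> {"name": "apply_moves", "arguments": {
  "increments": [
    [[0,-1.5,0],[0,0,0],4],
    [[0,-3.5,0],[-0.7,0,0],4],
    [[0,-4,0],[0,0,0],4],
    [[-2.5,-2,-0.8],[0,0,0],4],
    [[-3.5,0,-1],[0,0,0],4]
  ]
}}

```text
t: 57.65
eef_pos: [628.9, 200.3, 161.3]
tcp_rot: [-1.569, 0.003, -1.601]
ft_force: [0.4, 0.4, -1.3]
opening: 0.621
```

>>> {"name": "apply_moves", "arguments": {
  "increments": [
    [[-3.6,0,-1],[0,0,0],4],
    [[-3.6,0,-1],[0,0,0],4],
    [[-3.6,0,-1],[0,0,0],4],
    [[-2.8,0,-0.7],[0,0,0],4],
    [[0,0,0],[0,0,0],4]
  ]
}}

```text
t: 58.28
eef_pos: [593.9, 343.6, 168.1]
tcp_rot: [-1.564, 0.005, -1.599]
ft_force: [0.0, -0.9, -0.7]
opening: 0.623
```

```bash
python3 - <<'E'
from h import *
st,pic=shot('side','s7.png');print(st['eef_pos'],st['tcp_rot'],st['opening']);find(st,pic,['tray_floor','cup_3_mid','cup_1_mid','cup_2_mid'],.4)
line(587,355,33,-1.571,4)
E
```

```text
[593.87689688 343.59583428 168.10107036] [-1.5639427   0.00474771 -1.59893218] 0.6226040432452038
tray_floor 0.91 [494. 369.   1.] [268, 207]
cup_3_mid 0.58 [591. 341. 167.] [299, 159]
cup_3_mid 0.55 [694. 268.  -2.] [339, 212]
cup_1_mid 0.89 [641.  69.  48.] [350, 240]
cup_1_mid 0.66 [357.  56.  32.] [250, 273]
cup_2_mid 0.79 [638.  -2.  48.] [360, 256]
cup_2_mid 0.73 [ 326. -189.   33.] [264, 346]
turn -0.45 fix roll -0.37 dz 134.45791112522213
[-0.3, 3.4, -0.2]
[-0.3, 3.4, -0.2]
[-0.4, 3.4, -0.2]
[-0.4, 3.4, -0.2]
```

View pics/s7.png

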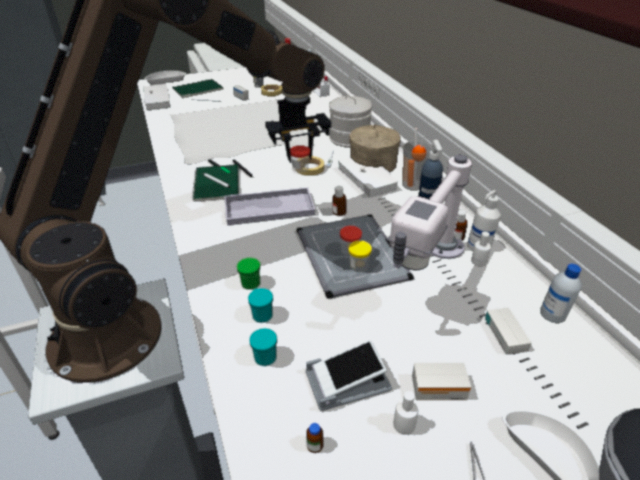

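The side view shows the dark red cup held upright at (299,155) above the tray's far end, with the others still on the panel.

>>> {"name": "apply_moves", "arguments": {
  "increments": [
    [[-1.3,2.5,-0.8],[-0.4,0,0],4],
    [[0,4,0],[0,0,0],4],
    [[0,3.5,0],[0,0,0],4],
    [[0,1.5,0],[0,0,0],4],
    [[0,0,0],[0,0,0],4]
  ]
}}

```text
t: 59.15
eef_pos: [590.2, 351.0, 51.4]
tcp_rot: [-1.569, 0.005, -1.608]
ft_force: [0.2, -0.0, -0.8]
opening: 0.623
```

>>> {"name": "apply_moves", "arguments": {
  "increments": [
    [[-0.2,1,-0.5],[0,0,0],4],
    [[0,0.5,0],[0,0,0],4],
    [[0,0.3,0],[0,0,0],4],
    [[0,0.1,0],[0,0,0],4],
    [[0,0,0],[0,0,0],4]
  ]
}}

```text
t: 59.78
eef_pos: [586.5, 354.0, 34.8]
tcp_rot: [-1.565, 0.008, -1.608]
ft_force: [-0.0, -0.2, -0.6]
opening: 0.631
```

>>> {"name": "apply_moves", "arguments": {
  "increments": [
    [[0,0.2,0],[0,0,0],4],
    [[0,0.1,0],[0,0,0],4],
    [[0,0,0],[0,0,0],7],
    [[0,0,0],[0,0,0],7],
    [[0,0,0],[0,0,0],7]
  ]
}}

```text
t: 60.4
eef_pos: [587.1, 354.5, 33.1]
tcp_rot: [-1.563, 0.009, -1.608]
ft_force: [-0.1, 0.2, -0.2]
opening: 0.733
```

>>> {"name": "apply_moves", "arguments": {
  "increments": [
    [[0,-2,0],[0,0,0],7],
    [[0,-3.5,0],[0,0,0],8],
    [[0,-4,0],[0,-1.5,0],8],
    [[2.5,-1,0.5],[0,0,0],8],
    [[4.3,0,0.8],[0,0,0],8]
  ]
}}

```text
t: 61.02
eef_pos: [598.5, 285.1, 144.9]
tcp_rot: [-1.561, 0.009, -1.578]
ft_force: [0.4, -0.2, 0.3]
opening: 0.839
```

>>> {"name": "apply_moves", "arguments": {
  "increments": [
    [[4.5,0,0.8],[0,0,0],8],
    [[4.5,0,0.8],[0,0,0],8],
    [[4.5,0,0.8],[0,0,0],8],
    [[4.5,0,0.8],[0,0,0],8],
    [[3,0,0.5],[0,0,0],8]
  ]
}}

```text
t: 61.65
eef_pos: [632.8, 61.9, 144.5]
tcp_rot: [-1.561, 0.008, -1.582]
ft_force: [-0.0, 0.2, -0.5]
opening: 0.841
```

```bash
python3 - <<'E'
from h import *
st,pic=shot('side');print(st['eef_pos'],st['tcp_rot'],st['opening']);find(st,pic,['cup_3_mid','cup_1_mid','cup_2_mid'],.4)
line(640,69,43,-1.571,4)
E
```

```text
[632.81810887  61.86034304 144.48039821] [-1.5614557   0.00820106 -1.58242232] 0.840535824536525
cup_3_mid 0.7 [583. 351.  32.] [297, 197]
cup_1_mid 0.97 [350. -64.  31.] [259, 305]
cup_1_mid 0.92 [353.  52.  34.] [249, 273]
cup_1_mid 0.71 [640.  72.  45.] [349, 240]
cup_2_mid 0.82 [ 327. -191.   30.] [265, 348]
cup_2_mid 0.68 [639.   1.  45.] [360, 256]
turn -0.16 fix roll -0.54 dz 101.44457335343284
[-0.1, 2.5, 0.2]
[-0.1, 2.5, 0.2]
[-0.1, 2.5, 0.2]
[-0.1, 2.5, 0.2]
```

>>> {"name": "apply_moves", "arguments": {
  "increments": [
    [[-0.9,0,0.6],[-0.5,0,0],8],
    [[0,2,0],[0,0,0],8],
    [[0,2,0],[0,0,0],8],
    [[0,0.5,0],[0,0,0],8],
    [[0,0,0],[0,0,0],8]
  ]
}}

```text
t: 62.48
eef_pos: [639.7, 80.1, 99.4]
tcp_rot: [-1.57, 0.009, -1.577]
ft_force: [0.1, -0.2, 0.2]
opening: 0.842
```

>>> {"name": "apply_moves", "arguments": {
  "increments": [
    [[1,1,0.1],[0,0,0],8],
    [[0,2,0],[0,0,0],8],
    [[0,1.5,0],[0,0,0],8],
    [[0,0.7,0],[0,0,0],8],
    [[0,0,0],[0,0,0],8]
  ]
}}

```text
t: 63.1
eef_pos: [642.0, 69.3, 46.6]
tcp_rot: [-1.568, 0.009, -1.576]
ft_force: [0.9, -0.4, 0.5]
opening: 0.84
```

>>> {"name": "apply_moves", "arguments": {
  "increments": [
    [[0,0.4,-0.2],[0,0,0],8],
    [[0,0,0],[0,0,0],4],
    [[0,0,0],[0,0,0],4],
    [[0,0,0],[0,0,0],4],
    [[0,0,0],[0,0,0],4]
  ]
}}

```text
t: 63.72
eef_pos: [640.6, 69.4, 43.9]
tcp_rot: [-1.565, 0.009, -1.576]
ft_force: [0.5, -0.4, -1.8]
opening: 0.622
```

>>> {"name": "apply_moves", "arguments": {
  "increments": [
    [[0,0,0],[0,0,0],4],
    [[0,0,0],[0,0,0],4],
    [[0,0,0],[0,0,0],4],
    [[0,-1.5,0],[0,0,0],4],
    [[0,-3.5,0],[0,0,0],4]
  ]
}}

```text
t: 64.35
eef_pos: [639.1, 68.9, 93.6]
tcp_rot: [-1.57, 0.009, -1.576]
ft_force: [-0.1, 0.4, -0.8]
opening: 0.626
```

>>> {"name": "apply_moves", "arguments": {
  "increments": [
    [[0,-4,0],[0,0,0],4],
    [[-2.5,-2.5,-1.2],[0,0,0],4],
    [[-3.6,0,-1.8],[0,0,0],4],
    [[-3.8,0,-1.8],[0,0,0],4],
    [[-3.8,0,-1.8],[0,0,0],4]
  ]
}}

```text
t: 64.97
eef_pos: [574.7, 206.9, 170.4]
tcp_rot: [-1.559, 0.01, -1.581]
ft_force: [1.0, 0.2, 0.3]
opening: 0.623
```

>>> {"name": "apply_moves", "arguments": {
  "increments": [
    [[-3.8,0,-1.8],[0,0,0],4],
    [[-3.8,0,-1.8],[0,0,0],4],
    [[-3.8,0,-1.8],[0,0,0],4],
    [[-2.5,0,-1.3],[0,0,0],4],
    [[0,0,0],[0,0,0],4]
  ]
}}

```text
t: 65.6
eef_pos: [505.5, 353.3, 177.2]
tcp_rot: [-1.554, 0.013, -1.578]
ft_force: [0.2, -0.8, 0.1]
opening: 0.625
```

```bash
python3 - <<'E'
from h import *
st,pic=shot('side');print(st['eef_pos'],st['tcp_rot'],st['opening']);find(st,pic,['cup_3_mid','cup_1_mid','cup_2_mid'],.4)
line(497,369,33,-1.571,4)
E
```

```text
[505.50651449 353.27374928 177.16843623] [-1.55437392  0.01260439 -1.57753713] 0.6245353064931479
cup_3_mid 0.81 [557. 346.  32.] [289, 199]
cup_1_mid 0.84 [502. 353. 179.] [268, 159]
cup_1_mid 0.72 [357.  53.  32.] [250, 273]
cup_1_mid 0.58 [349. -65.  29.] [259, 306]
cup_2_mid 0.92 [ 327. -189.   32.] [264, 346]
turn -0.14 fix roll -0.91 dz 143.488085924336
[-0.4, 3.6, -0.3]
[-0.4, 3.6, -0.3]
[-0.4, 3.6, -0.2]
[-0.4, 3.6, -0.2]
```

The dark red cup was knocked, from (586,353) to about (557,346). I'll put the red cup at (489,391) to keep the fingers clear of it.

>>> {"name": "apply_moves", "arguments": {
  "increments": [
    [[-2,0,-0.9],[-0.9,0,0],4],
    [[-2,2.5,-0.9],[0,0,0],4],
    [[0,4,0],[0,0,0],4],
    [[0,3,0],[0,0,0],4],
    [[0,0,0],[0,0,0],4]
  ]
}}

```text
t: 66.42
eef_pos: [490.1, 394.4, 80.4]
tcp_rot: [-1.572, 0.013, -1.586]
ft_force: [0.6, -0.6, -0.0]
opening: 0.625
```

```bash
python3 - <<'E'
from h import *
st,pic=shot('side');cv2.imwrite('pics/c8.png',cv2.resize(pic['img'][130:270,190:390,::-1],None,fx=3,fy=3));print(st['eef_pos'],st['tcp_rot'],st['opening']);find(st,pic,['cup_3_mid','cup_1_mid','cup_2_mid'],.4)
line(489,391,33,-1.571,4)
E
```

```text
[490.0509009  394.4372151   80.44363476] [-1.57158773  0.01345999 -1.58579384] 0.6254851344204848
cup_3_mid 0.87 [561. 342.  30.] [291, 200]
cup_1_mid 0.96 [352.  52.  35.] [248, 273]
cup_1_mid 0.71 [488. 393.  83.] [262, 182]
cup_1_mid 0.64 [347. -67.  29.] [259, 307]
cup_2_mid 0.68 [634.  -1.  46.] [358, 256]
cup_2_mid 0.59 [ 325. -190.   34.] [264, 347]
turn -0.21 fix roll -0.25 dz 50.66885406614968
[0.1, 1.3, -0.1]
[0.1, 1.3, -0.1]
[0.1, 1.3, -0.1]
[0.1, 1.3, -0.1]
```

View pics/c8.png

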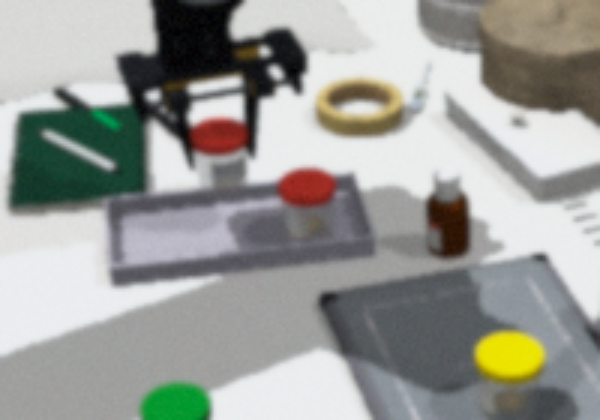

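The crop shows the dark red cup upright inside the tray at (305,205). I'll lower the red one.

>>> {"name": "apply_moves", "arguments": {
  "increments": [
    [[0,2,0],[0,0,0],4],
    [[0,1.5,0],[0,0,0],4],
    [[0,0.6,0],[0,0,0],4],
    [[0,0.2,0],[0,0,0],4],
    [[0,0,0],[0,0,0],4]
  ]
}}

```text
t: 67.25
eef_pos: [493.7, 396.8, 43.9]
tcp_rot: [-1.561, 0.02, -1.586]
ft_force: [-1.2, 0.2, -0.1]
opening: 0.627
```

>>> {"name": "apply_moves", "arguments": {
  "increments": [
    [[0.5,0.6,-0.6],[-0.5,0,-1],4],
    [[0,0.4,0],[0,0,0],4],
    [[0,0.2,0],[0,0,0],4],
    [[0,0.1,0],[0,0,0],4],
    [[0,0,0],[0,0,0],4]
  ]
}}

```text
t: 67.88
eef_pos: [487.8, 391.7, 33.3]
tcp_rot: [-1.568, 0.003, -1.586]
ft_force: [-0.5, -0.5, -1.1]
opening: 0.624
```

Next I'll release it, then go to the yellow cup at (638,-1): dX +150, dY -392.

>>> {"name": "apply_moves", "arguments": {
  "increments": [
    [[0,0.1,0],[0,0,0],4],
    [[0,0,0],[0,0,0],7],
    [[0,0,0],[0,0,0],7],
    [[0,0,0],[0,0,0],7],
    [[0,-2,0],[0,0,0],7]
  ]
}}

```text
t: 68.5
eef_pos: [487.4, 391.2, 51.5]
tcp_rot: [-1.57, 0.001, -1.586]
ft_force: [-0.6, 0.7, -0.2]
opening: 0.738
```

>>> {"name": "apply_moves", "arguments": {
  "increments": [
    [[0,-3.5,0],[0,0,0],7],
    [[0,-4,0],[0,-0.7,0],8],
    [[3,-1,1.2],[0,0,0],8],
    [[4.5,0,1.8],[0,0,0],8],
    [[4.8,0,1.9],[0,0,0],8]
  ]
}}

```text
t: 69.12
eef_pos: [536.6, 268.3, 139.6]
tcp_rot: [-1.568, 0.002, -1.568]
ft_force: [1.0, 0.2, 0.4]
opening: 0.84
```

>>> {"name": "apply_moves", "arguments": {
  "increments": [
    [[4.8,0,1.9],[0,0,0],8],
    [[4.8,0,1.9],[0,0,0],8],
    [[4.8,0,1.9],[0,0,0],8],
    [[4.8,0,1.9],[0,0,0],8],
    [[4.4,0,1.8],[0,0,0],8]
  ]
}}

```text
t: 69.75
eef_pos: [633.8, 24.6, 139.1]
tcp_rot: [-1.568, 0.002, -1.567]
ft_force: [0.8, 0.1, -0.3]
opening: 0.844
```

>>> {"name": "apply_moves", "arguments": {
  "increments": [
    [[1.2,0,0.2],[0,0,0],8],
    [[0,0,0],[0,0,0],8],
    [[0,1,0],[0,0,0],8],
    [[0,0,0],[0,0,0],8],
    [[0,0,0],[0,0,0],8]
  ]
}}

```text
t: 70.38
eef_pos: [635.3, 13.1, 127.4]
tcp_rot: [-1.569, 0.003, -1.568]
ft_force: [0.3, -0.8, 0.9]
opening: 0.84
```

```bash
python3 - <<'E'
from h import *
st,pic=shot('side');print(st['eef_pos'],st['tcp_rot'],st['opening']);find(st,pic,['cup_3_mid','cup_1_mid','cup_2_mid'],.4)
line(638,-1,43,-1.571,4)
E
```

```text
[635.31698572  13.12698493 127.39750686] [-1.56921498  0.00281857 -1.56767712] 0.8395369244723905
cup_3_mid 0.81 [561. 337.  33.] [291, 200]
cup_1_mid 0.73 [487. 391.  35.] [264, 195]
cup_1_mid 0.62 [353. -66.  33.] [261, 305]
cup_1_mid 0.6 [356.  53.  35.] [250, 273]
cup_2_mid 0.75 [ 323. -188.   34.] [263, 346]
cup_2_mid 0.63 [635.   2.  48.] [358, 255]
turn 0.04 fix roll -0.12 dz 84.61566776951442
[0.3, 2.1, 0.1]
[0.3, 2.1, 0.1]
[0.3, 2.1, 0.1]
[0.3, 2.1, 0.1]
```

>>> {"name": "apply_moves", "arguments": {
  "increments": [
    [[1.4,1,0.3],[0,0,0],8],
    [[0,2.5,0],[0,0,0],8],
    [[0,2.5,0],[0,0,0],8],
    [[0,1.2,0],[0,0,0],8],
    [[0,0.5,0],[0,0,0],8]
  ]
}}

```text
t: 71.2
eef_pos: [639.8, -5.2, 47.4]
tcp_rot: [-1.567, 0.002, -1.57]
ft_force: [-0.3, 0.3, -0.2]
opening: 0.84
```

>>> {"name": "apply_moves", "arguments": {
  "increments": [
    [[-0.2,0.4,-0.2],[0,0,0],8],
    [[0,0,0],[0,0,0],4],
    [[0,0,0],[0,0,0],4],
    [[0,0,0],[0,0,0],4],
    [[0,0,0],[0,0,0],4]
  ]
}}

```text
t: 71.82
eef_pos: [638.5, -3.2, 45.0]
tcp_rot: [-1.565, 0.002, -1.569]
ft_force: [0.1, -0.2, -0.0]
opening: 0.623
```

>>> {"name": "apply_moves", "arguments": {
  "increments": [
    [[0,0,0],[0,0,0],4],
    [[0,0,0],[0,0,0],4],
    [[0,0,0],[0,0,0],4],
    [[0,-1.5,0],[0,0,0],4],
    [[0,-3.5,0],[0,0,0],4]
  ]
}}

```text
t: 72.45
eef_pos: [637.2, -3.2, 94.8]
tcp_rot: [-1.569, 0.002, -1.569]
ft_force: [0.0, 0.6, 0.1]
opening: 0.623
```

>>> {"name": "apply_moves", "arguments": {
  "increments": [
    [[0,-4,0],[0,0,0],4],
    [[-2,-2.5,-1.3],[0,0,0],4],
    [[-3.5,0,-2.2],[0,0,0],4],
    [[-3.7,0,-2.3],[0,0,0],4],
    [[-3.7,0,-2.3],[0,0,0],4]
  ]
}}

```text
t: 73.08
eef_pos: [556.4, 126.5, 169.9]
tcp_rot: [-1.558, 0.002, -1.574]
ft_force: [0.2, 0.7, -0.8]
opening: 0.622
```

>>> {"name": "apply_moves", "arguments": {
  "increments": [
    [[-3.7,0,-2.3],[0,0,0],4],
    [[-3.7,0,-2.3],[0,0,0],4],
    [[-3.7,0,-2.3],[0,0,0],4],
    [[-3.7,0,-2.3],[0,0,0],4],
    [[-3.5,0,-2.2],[0,0,0],4]
  ]
}}

```text
t: 73.7
eef_pos: [439.3, 315.7, 174.7]
tcp_rot: [-1.552, 0.005, -1.574]
ft_force: [0.6, 0.9, -0.7]
opening: 0.623
```

>>> {"name": "apply_moves", "arguments": {
  "increments": [
    [[-2.2,0,-1.2],[0,0,0],4],
    [[-1.2,0,-0.8],[0,0,0],4],
    [[0,0,0],[0,0,0],4],
    [[0,0,0],[0,0,0],4],
    [[0,0,0],[0,0,0],4]
  ]
}}

```text
t: 74.32
eef_pos: [418.2, 351.4, 177.4]
tcp_rot: [-1.549, 0.006, -1.572]
ft_force: [-0.3, -0.1, -1.0]
opening: 0.623
```

```bash
python3 - <<'E'
from h import *
st,pic=shot('side');print(st['eef_pos'],st['tcp_rot'],st['opening']);find(st,pic,['cup_3_mid','cup_1_mid','cup_2_mid'],.4)
line(406,371,33,-1.571,4)
E
```

```text
[418.22457011 351.36958289 177.40099005] [-1.54932925  0.00600843 -1.57218199] 0.6230022545983913
cup_3_mid 0.96 [561. 342.  32.] [291, 200]
cup_1_mid 0.7 [353.  53.  34.] [249, 273]
cup_1_mid 0.57 [345. -69.  29.] [258, 308]
cup_1_mid 0.56 [482. 392.  35.] [262, 196]
cup_2_mid 0.93 [ 327. -189.   34.] [264, 346]
cup_2_mid 0.57 [419. 356. 180.] [240, 164]
turn -0.01 fix roll -1.22 dz 144.29380931592934
[-0.5, 3.6, -0.3]
[-0.5, 3.6, -0.3]
[-0.5, 3.6, -0.3]
[-0.5, 3.6, -0.3]
```

>>> {"name": "apply_moves", "arguments": {
  "increments": [
    [[-1.9,1,-1.3],[-1.2,0,0],4],
    [[0,3,0],[0,0,0],4],
    [[0,3.5,0],[0,0,0],4],
    [[0,2.5,0],[0,0,0],4],
    [[0,0,0],[0,0,0],4]
  ]
}}

```text
t: 75.15
eef_pos: [402.6, 375.1, 72.5]
tcp_rot: [-1.574, 0.006, -1.572]
ft_force: [-0.7, 0.0, -0.8]
opening: 0.625
```

>>> {"name": "apply_moves", "arguments": {
  "increments": [
    [[0.4,1.5,0.3],[0,0,0],4],
    [[0,1.3,0],[0,0,0],4],
    [[0,0.6,0],[0,0,0],4],
    [[0,0.2,0],[0,0,0],4],
    [[0,0,0],[0,0,0],4]
  ]
}}

```text
t: 75.78
eef_pos: [406.1, 372.2, 35.9]
tcp_rot: [-1.573, 0.008, -1.572]
ft_force: [-0.3, 0.1, -0.7]
opening: 0.624
```

>>> {"name": "apply_moves", "arguments": {
  "increments": [
    [[0,0.2,0],[0,0,0],4],
    [[0,0,0],[0,0,0],4],
    [[0,0,0],[0,0,0],7],
    [[0,0,0],[0,0,0],7],
    [[0,0,0],[0,0,0],7]
  ]
}}

```text
t: 76.4
eef_pos: [406.5, 372.5, 34.7]
tcp_rot: [-1.571, 0.009, -1.572]
ft_force: [-0.1, -0.4, -0.2]
opening: 0.737
```

>>> {"name": "apply_moves", "arguments": {
  "increments": [
    [[0,-2,0],[0,0,0],7],
    [[0,-4,0],[0,0,0],7],
    [[0,-5,0],[0,0,0],7],
    [[0,-5,0],[0,0,0],7],
    [[1.5,-5,0],[0,0,0],7]
  ]
}}

```text
t: 77.03
eef_pos: [405.5, 355.1, 247.2]
tcp_rot: [-1.578, 0.004, -1.571]
ft_force: [0.4, -0.4, 0.5]
opening: 0.74
```

>>> {"name": "apply_moves", "arguments": {
  "increments": [
    [[4,-3,0],[0,0,0],7],
    [[5,0,0],[0,0,0],7],
    [[5,0,0],[0,0,0],7],
    [[3,0,0],[0,0,0],7],
    [[0,0,0],[0,0,0],7]
  ]
}}

```text
t: 77.65
eef_pos: [405.8, 180.2, 281.7]
tcp_rot: [-1.569, 0.008, -1.571]
ft_force: [0.8, -0.3, 0.6]
opening: 0.737
```

```bash
python3 - <<'E'
from h import *
st,pic=shot('side');cv2.imwrite('pics/c9.png',cv2.resize(pic['img'][130:310,190:430,::-1],None,fx=3,fy=3));print(st['t'],st['eef_pos'],st['ft_force']);find(st,pic,['cup_3_mid','cup_1_mid','cup_2_mid','cone','press'],.4)
st,pic=shot('top','t9.png');find(st,pic,['cup_3_mid','cup_1_mid','cup_2_mid','tray_floor','press','amber_bottle'],.4)
E
```

```text
77.65 [405.7805866  180.22706533 281.71903796] [ 0.83314672 -0.25895124  0.56460769]
cup_3_mid 0.9 [560. 345.  32.] [290, 199]
cup_1_mid 0.83 [486. 392.  34.] [263, 196]
cup_1_mid 0.68 [349. -68.  30.] [260, 307]
cup_1_mid 0.56 [352.  56.  33.] [248, 273]
cup_2_mid 0.7 [404. 375.  37.] [238, 203]
cup_2_mid 0.67 [ 327. -190.   31.] [265, 347]
cone 0.69 [ 692. -166.  147.] [413, 260]
press 0.75 [ 502. -315.   57.] [363, 359]
cup_3_mid 0.97 [561. 341.  35.] [175, 220]
cup_1_mid 0.89 [355. -61.  31.] [324, 295]
cup_1_mid 0.82 [353.  56.  32.] [281, 296]
cup_1_mid 0.59 [484. 393.  34.] [156, 249]
cup_2_mid 0.62 [ 324. -188.   29.] [372, 306]
cup_2_mid 0.44 [406. 376.  35.] [161, 278]
press 0.77 [ 499. -315.   59.] [420, 239]
press 0.62 [405. 377.  34.] [161, 278]
amber_bottle 0.66 [697. 274.  -1.] [203, 174]
```

View pics/c9.png

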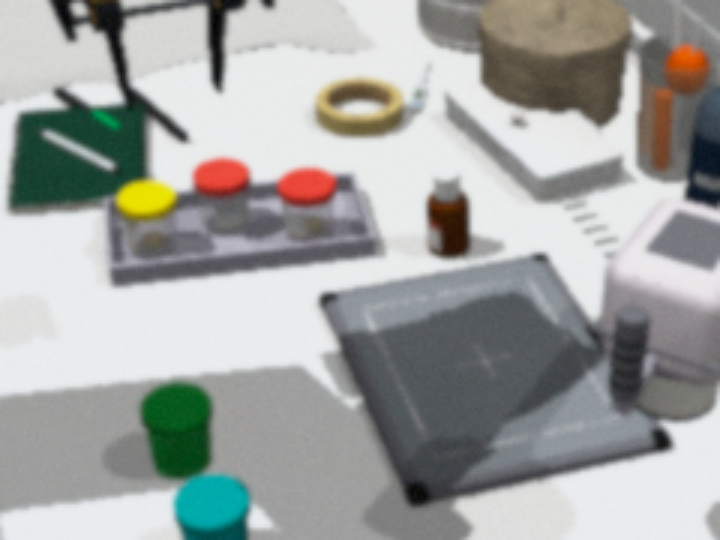

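View pics/t9.png

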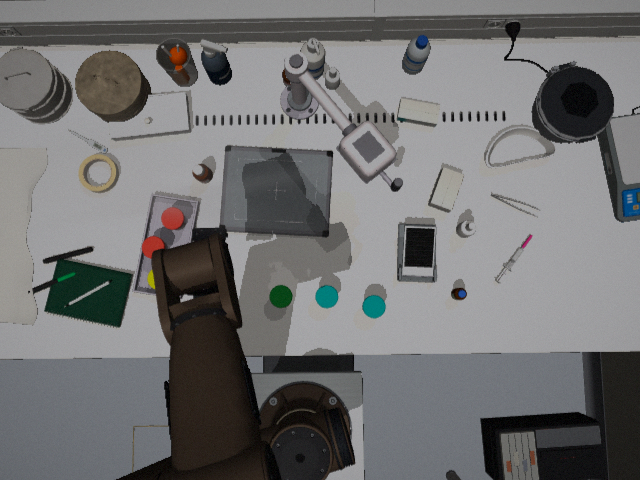

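The side crop and top view show all three cups upright in the tray (crop: (147,215), (222,195), (306,200)), with the head clear, the pedal up and the robot touching nothing. I'll hand the job in.

```bash
python3 -c "
from h import *
print(env.job_done())"
```

```text
the job is handed in; nothing more can be done
None
```

I X-rayed the three cups (red, dark red and yellow), stood them all in the steel tray and handed the job in at about 78 s. The hand-in reports no verdict.

- **Before the exposure:** I swung the head clear and stood the cups in the field at about -70, 0 and +70 mm along the panel's long side. I then swung the head back until the cone measured about 5 mm from the cross.
- **Exposure:** the first press reached 79 N and drifted back up, so I pressed again. That time the pedal stayed at its stop for about 1.2 s with about 40 N on the wrist, still with the cone centred. The arm hid the cups and cone during the press; they measured in the right places just before and just after.
- **After the exposure:** I released the pedal, swung the head clear again and moved the cups to the tray. The dark red cup was knocked about 3 cm inside the tray but stayed upright, so I shifted the other two places to suit.
- **Last checks:**
  - All three cups are upright in the tray, at about (66, -16), (-16, 20) and (-93, -8) mm from its centre, within the limits of 108 and 42 mm.
  - The cone is about 240 mm from the cross and the pedal is up.
  - The gripper is well clear of everything.
  - The amber bottle measured within 5 mm of its start. I did not re-measure the other bottle, vial and carton, but the last top view shows them where they began.
- **Disagreements:** the networks gave a few false hits, such as look-alike cups and a "press" point on the yellow cup, which I ruled out against the pictures. Side and top readings otherwise agreed to within about 5 mm.

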